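# Proof-pull a plug-in module with a spring balance

### The arm

A 6-joint arm with a two-finger parallel gripper is mounted at the origin on the work surface. World frame = base frame: x ahead of the robot, y to its left, z up, the work surface at z = 0. Lengths are in m, angles in degrees, forces in N, time in s.
With the tool pointing down it reaches from about 0.325 to 0.875 m from the base axis. Payload 4.4 kg.
Tool frame: the origin (TCP) lies on the centre line of the jaws, within the pads' length; the fingertips stand 22 mm ahead of it and the grasp point (between the pads) lies 3 mm ahead of it; z points along the fingers, y is the line along which they close (so a half turn about z gives the same grasp; the last joint's range is limited). The gripper opens to 85 mm and grips with 20 to 120 N. Pads are 22 mm wide; open, the fingers measure 114 mm over their backs; the gripper's body (76 mm by 85 mm) begins 54 mm behind the grasp point. The pads swing forward as they close: fully open they stand 13 mm farther back than shut.
Start: joints at [67.408, 11.837, 88.321, -0, 79.842, -8.623], TCP at [0.139, 0.558, 0.253] pointing down, gripper open.
Joint ranges: [-156.59, 156.59], [-49.26, 127.26], [12.9, 141.05], [-63.56, 243.56], [4.71, 150.69], [-161.64, 161.64]. Speed limits (degrees/s): [159.86, 159.86, 180, 180, 180, 180].

### API

Orientations are given as [roll, pitch, yaw] about the fixed x, y, z axes, in that order (R = Rz(yaw) Ry(pitch) Rx(roll)).
In Python, from workcell import read_state, grab_frame, env gives the robot as it stands.
- The arm moves only by the tool carry_out, never from a script. Its argument "steps" is a list of rows, each an object with "turn": the turn, a rotation vector about the world's x, y, z in units of 5 degrees (1.0 is 5 degrees), a list of three; "delta_pos": the shift along the world's x, y, z in units of 50 mm (1.0 is 50 mm), a list of three; "hand": the opening, from 0 (shut) to 1 (fully open). A call has exactly 5 rows; each row shifts and turns the commanded pose from where the row before left it; what a row does not reach is not made up. A row lasts 1/10 s, in which the tool goes at most 50 mm and 8.59 degrees, less where a joint would pass 70% of its speed; a pose out of reach is approached as far as the arm can. A call is refused whole if a number of a shift passes 1 or a number of a turn 1, either way. A call with a gripper value outside its range is refused whole. The fingers move at their own pace and stop on an object; "force" is the grip in N (left out, the last holds). Time passes only in rows, so rows that do not move let the fingers close, or fill a call up. It gives the time, the measured TCP pose, the force, the opening and the grip force at its end, in the units of the state.
- read_state(): the state, without advancing time (a new reading comes with each control period).
- grab_frame(name): name is "scene" or "side" or "wrist"; returns a dict with "image" (480x640x3 uint8, blue, green, red), "camera_matrix" (3x3 intrinsics, pixels), "eye" and "orientation" of the camera in the world; the wrist camera has in their place "hand_eye" (4x4, takes a point from camera to tool coordinates, whose origin is the TCP and whose axes are the flange's). Camera axes: x right, y down, z forward; pixel columns grow to the right and rows downward; lengths in m; the calibration is good to about 2 mm. A picture is of the moment at which its call begins: read the wrist's pose just before it. There is no depth.
- env.finish_job(): hands the job in; it is judged then, once.
The state is a dict: "t": time; "q": joint angles; "qd": joint speeds; "tau": joint torques, N m; "position": TCP position; "orientation": TCP orientation; "contact_force": force on the tool from outside, world axes, zero at the start; "torque": the same for the moment, N m; "finger_gap": opening from 0.0 (shut) to 1.0 (fully open); "finger_force": force on a finger pad.
Only numpy, scipy, OpenCV 4.12 (cv2) and the standard library are available. Lean on these libraries where they do the work, as an engineer would, in place of code of your own. Each camera call takes 0.05 s, during which the arm holds its last target. There are 200 camera calls.

### The job

Check that the plug-in module holds in its test nest: lay the spring balance on the rail of the pull station with its hook over the module's wire bail, let go of it, then take it by its handle bar and pull it out to the 10 N line, holding it there for two seconds without ever passing the 12 N end of the scale. Ease it back to zero without letting it snap, then unhook the balance and put it away level in its stand, and leave the other things on the bench where they are.

Things in the scene. Friction and masses are not known exactly. Their poses are not given: they have to be found in the camera images.
- gauge: spring balance (force gauge), loose, about 190 g, starts lying on the bench scale up. Aluminium case 120 x 32 x 24 mm (x, y, z). Origin: centre of the case's underside; x along the case towards the hook, z up out of the scale. Hook at the +x end (to 102 mm from the origin), stirrup handle at the -x end; nothing is lower than the underside. It balances about on the middle of the case
- gauge_handle: stirrup handle, a rigid part of the balance (same frame and origin as gauge): black yoke plate 64 mm wide at x = -60 to -68 mm, two steel legs 8 mm thick at y = +-28 mm, and a black cross bar. Between yoke plate and bar is an opening 37 mm long (x) and 48 mm wide into which one finger goes from above
- pull_bar (a point): middle of the handle's cross bar, a round bar 10 mm thick and 64 mm long along y, 110 mm behind the gauge origin and 12 mm above the case's underside; this is where the balance is pulled (fingers closing along the gauge's x)
- gauge_hook (a joint): how far the sprung hook is drawn out of the case, m: 0 at rest, spring 200 N/m, so 5 mm per newton and 0.050 at the 10 N line; 0.060 at the 12 N end of the scale, stop at 0.064
- hook_bowl (a point): where the hooked wire bears: 92 mm from the gauge origin along x at rest, 12 mm above the underside; axes as the gauge. The hook is 5 mm wire in an upright plane, open downwards: it rises over the bail and its back leg comes down behind it, ending 10 mm below this point. Clear inside: from 13 mm before to 2.5 mm behind this point. It is hooked on from above
- pointer (a point): the dark pointer that moves with the hook along the slot in the scale plate; 50 mm behind the mark10 point at zero
- mark10 (a point): the 10 N line on the scale face, 22 mm from the gauge origin along x. The scale plate is white with 13 black cross lines 5 mm apart, one per newton from 0 (handle end) to 12 (hook end); the lines at 0, 5 and 10 N are longer, and the 10 N line is twice as thick. The pointer stands on it at 10 N
- station: pull station, fixed: base plate 300 x 100 x 10 mm, a rail 26 mm wide on which the balance lies and slides, and at the +x end the nest with the module, to 80 mm high. Origin: on the bench, where the gauge origin belongs in plan; x along the rail to the module, so the pull is towards -x. Rail top 40 mm above the bench, x = -68 to +58 mm; beside the rail it is free from x = -10 to +58 mm
- module: plug-in module under test, fixed in the nest at the station's +x end (its frame is the station's): grey box 70 x 70 x 48 mm, black front panel at station x = 114 mm. Between it and the pulling hand stand two pairs of upright guide pins beside the rail, 6 mm thick, rising 10 mm above it, at station x = -20 and -42 mm, y = +-22 mm: 38 mm between the pins of a pair for the 32 mm case
- bail_mid (a point): middle of the wire bail on the module's front: steel wire 4 mm thick, 48 mm long along the station's y, at station x = 87 mm, 52 mm above the bench, 27 mm before the front panel; axes as the station. With the gauge origin over the station origin and the case on the rail, the wire is inside the hook with about 5 mm of slack
- stand: the balance's own stand, fixed, black: foot 110 x 70 x 6 mm with two U-shaped saddles 12 mm thick at x = +-38 mm, open upwards, saddle floor 30 mm above the bench, 42 mm between the cheeks, which rise 12 mm above the floor. Origin: centre of the foot's underside; x runs through both saddles
- stand_seat (a point): point midway between the two saddles at the height of their floors, where the gauge origin belongs when put away (hook to either end); axes as the stand's
- spare_module: bystander: a second grey module, 70 x 70 x 48 mm, with a wire bail, loose on the bench
- tape_roll: bystander: black roll of tape, 90 mm across, 24 mm high
- white_tube: bystander: white tube, 44 mm across, 95 mm high, standing
- jar: bystander: white jar, 48 mm across, 62 mm high
- adaptor: bystander: pale blue adaptor box, 84 x 42 x 26 mm
- screwdriver: bystander: screwdriver with black handle, 170 mm long
- brush: bystander: brush with a wooden handle, 160 mm long
There are look-alikes about, which are no part of the job. Of the things that look like the gauge, the larger one is meant.

How it is judged (in metres and radians):
On the way, in this order (a step that is already met when the one before it is completed fails the run):
1. the balance lies on the station's rail with its hook over the module's bail, let go (x of hook_bowl in the frame of bail_mid between -0.012 and 0.013 m and y of hook_bowl in the frame of bail_mid between -0.018 and 0.018 m and z of hook_bowl in the frame of bail_mid between -0.006 and 0.006 m and angle between gauge's own z axis and vertical below 0.08 rad and contact force between the fingers and gauge below 0.1 N and linear speed of gauge below 0.02 m/s), for 0.1 s.
2. drawn by its handle to the 10 N line (within 1 N) with the hook on the bail, and held there a second (value of joint gauge_hook between 0.045 and 0.055 m and x of hook_bowl in the frame of bail_mid between -0.012 and 0.013 m and y of hook_bowl in the frame of bail_mid between -0.018 and 0.018 m and z of hook_bowl in the frame of bail_mid between -0.006 and 0.006 m and contact force between the fingers and gauge_handle above 1 N), for 1 s.
3. eased back to zero with the hook still at the bail (value of joint gauge_hook below 0.006 m and x of hook_bowl in the frame of bail_mid between -0.012 and 0.013 m and y of hook_bowl in the frame of bail_mid between -0.018 and 0.018 m and z of hook_bowl in the frame of bail_mid between -0.006 and 0.006 m), for 0.1 s.
At the end, for the whole second after the job is handed in: The balance rests, let go and still, level in both saddles of its stand, at zero: its origin within 20 mm along and 8 mm across the stand's seat and 4 mm of the saddles' height, lined up with the stand within 0.2 rad (either way round) (x of gauge in the frame of stand_seat between -0.02 and 0.02 m and y of gauge in the frame of stand_seat between -0.008 and 0.008 m and z of gauge in the frame of stand_seat between -0.004 and 0.004 m and angle between gauge's own z axis and vertical below 0.08 rad and angle between the x axis of gauge and the x axis of stand, either way round below 0.2 rad and linear speed of gauge below 0.02 m/s and value of joint gauge_hook below 0.006 m); the robot touches nothing.
It fails at once if the balance is drawn past the 12 N end of its scale (value of joint gauge_hook above 0.06 m).
It fails at once if the drawn balance is let snap back (hook running in faster than 0.4 m/s) (velocity of joint gauge_hook below -0.4 m/s).
It fails at once if a bystander is moved by more than 30 mm (distance of any of spare_module, tape_roll, white_tube, jar, adaptor, screwdriver, brush from where it was at the start of the episode above 0.03 m).
It also fails if it takes over 72 s, if anything falls off the work surface, if the arm or the gripper's body presses on something with over 40 N, if the wrist force passes 120 N, or if a joint passes its speed limit or range.

## Working session

There is one attempt and no reset: what is moved stays moved. The work goes in short steps, Python scripts to look and compute and a tool call to move; the robot and the scene stay as the last step left them, time stands still between calls to the robot, and variables do not carry over. Pictures are saved under pics/ and viewed, at most 10 in all, crops included, and the job is handed in when it is done.

Besides the shell and the picture viewer there is one more tool, called after "Call:" as name([rows], argument=value, ...), one row to a line, values as JSON. carry_out: Moves the arm, as the interface text tells. Its arguments: {"type":"object","properties":{"steps":{"type":"array"},"force":{"type":"number"}},"required":["steps"]}

```bash
mkdir -p pics; cat > h.py <<'E'
import numpy as np, cv2
from workcell import read_state, grab_frame, env
from scipy.spatial.transform import Rotation as R
def cam(f):
    o=np.array(f["orientation"],float)
    if o.shape==(3,3): M=o
    elif o.size==4: M=R.from_quat(o).as_matrix()
    else: M=R.from_euler('xyz',o,degrees=True).as_matrix()
    return np.array(f["camera_matrix"]),np.array(f["eye"]),M
def wcam(f,s):
    T=np.array(f["hand_eye"]);Rt=R.from_euler('xyz',s["orientation"],degrees=True).as_matrix()
    return np.array(f["camera_matrix"]),Rt@T[:3,3]+np.array(s["position"]),Rt@T[:3,:3]
def ray(c,u,v,z):
    K,e,M=c; d=M@np.linalg.inv(K)@np.array([u,v,1.]); return e+d*(z-e[2])/d[2]
def proj(c,p):
    K,e,M=c; q=K@(M.T@(np.array(p)-e)); return q[:2]/q[2]
E
python3 - <<'E'
from h import *
import pickle
s=read_state();print(s)
D={}
for n in("scene","side","wrist"):
    f=grab_frame(n);D[n]=f;cv2.imwrite(f"pics/a_{n}.png",f["image"])
    print(n,{k:np.array(v).tolist() for k,v in f.items() if k!="image"})
pickle.dump((s,D),open("a.pkl","wb"))
E
```

```text
{'t': 0.0, 'q': array([ 6.74073006e+01,  1.18846851e+01,  8.84047395e+01, -8.48840882e-04,
        7.98408287e+01, -8.62248344e+00]), 'qd': array([-0.06837642, -0.0511456 , -0.04637927, -0.01394529,  0.15236764,
       -0.01342654]), 'tau': array([-5.67990583e-05, -3.83020592e+01, -2.91598946e+01, -2.15314926e-04,
        1.04826421e-02,  8.34835667e-08]), 'position': array([0.13855233, 0.55733436, 0.25212187]), 'orientation': array([-1.79871094e+02, -1.87022459e-02,  1.66029914e+02]), 'contact_force': array([0.33420278, 0.22851859, 0.62505384]), 'torque': array([-0.01673005, -0.0121934 ,  0.00760599]), 'finger_force': 0.0, 'finger_gap': 1.0018346237719997}
scene {'camera_matrix': [[538.326894550862, 0.0, 315.1806328062741], [0.0, 538.326894550862, 237.7141307055105], [0.0, 0.0, 1.0]], 'eye': [1.3474733427932704, 0.0007060963970784838, 1.2762956668049759], 'orientation': [-146.31561679582953, -0.07112676625172283, 93.20590266233383]}
side {'camera_matrix': [[578.6759394382236, 0.0, 311.8730225532582], [0.0, 578.6759394382236, 232.81600263282928], [0.0, 0.0, 1.0]], 'eye': [0.13962101758269577, -1.105021251416079, 1.1238573953616788], 'orientation': [-133.5023813412144, 1.0785694778950703, -20.846434965653636]}
wrist {'camera_matrix': [[350.8302648648407, 0.0, 316.8267953599392], [0.0, 350.8302648648407, 237.9919665581297], [0.0, 0.0, 1.0]], 'hand_eye': [[-0.0007531130604821193, -0.9601992603703272, -0.2793148997189246, 0.07125598997332068], [0.9999997161637186, -0.0007169357619518609, -0.00023167993697149813, -0.0003571371545815216], [2.2208063668233634e-05, -0.27931499492040873, 0.9601995277646265, -0.12055473249564741], [0.0, 0.0, 0.0, 1.0]]}
```

View pics/a_scene.png

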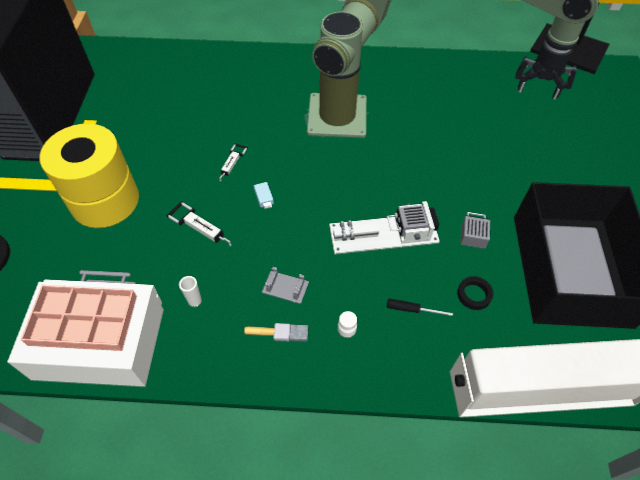

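View pics/a_side.png

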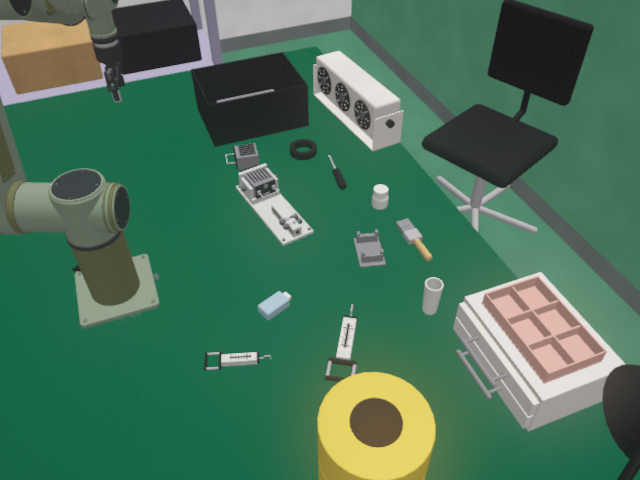

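The scene view shows the large gauge at about (203,227), with its handle at (180,213) and hook at (230,243). The station runs from (330,235) to (438,240), the stand is at (285,286), and a smaller look-alike is at (232,160). The side view shows the gauge at (347,340), station at (275,205) and stand at (370,248). Next I'll enlarge these areas to pick points.

```bash
python3 - <<'E'
from h import *
import pickle
s,D=pickle.load(open("a.pkl","rb"))
def crop(n,x,y,w,h,k):
    c=cv2.resize(D[n]["image"][y:y+h,x:x+w],None,fx=k,fy=k,interpolation=cv2.INTER_CUBIC)
    for i in range(0,w,10):cv2.line(c,(i*k,0),(i*k,4 if i%50 else 12),(0,255,255),1)
    for i in range(0,h,10):cv2.line(c,(0,i*k),(4 if i%50 else 12,i*k),(0,255,255),1)
    cv2.putText(c,f"{n[:2]} {x},{y} x{k}",(15,h*k-5),0,.4,(0,255,255));return c
A=np.zeros((600,800,3),np.uint8)
A[0:300,0:400]=crop("scene",160,190,80,60,5)
A[0:300,400:800]=crop("scene",250,255,80,60,5)
A[300:600,0:480]=crop("scene",325,195,120,75,4)
A[300:600,480:800]=crop("side",235,160,80,75,4)
cv2.imwrite("pics/m.png",A)
# white case mask of gauge
for n,(x,y,w,h) in {"scene":(165,200,75,50),"side":(320,300,45,85)}.items():
    c=cam(D[n]);im=D[n]["image"][y:y+h,x:x+w].astype(int)
    m=(im[...,2]>110).astype(np.uint8)
    k,l,st,ce=cv2.connectedComponentsWithStats(m)
    i=1+np.argmax(st[1:,4]);p=np.argwhere(l==i)[:,::-1].astype(np.float32)+[x,y]
    W=np.array([ray(c,u,v,.024)[:2] for u,v in p],np.float32)
    print(n,st[i],cv2.minAreaRect(W))
f=cam(D["scene"]);
for n,q in {"base plate":[(325,205,120,50),.01]}.items():pass
E
```

```text
scene [ 18  12  38  29 446] ((0.48964598774909973, -0.36929720640182495), (0.12031631916761398, 0.03982681408524513), 58.375003814697266)
side [ 16  17  21  43 602] ((0.48131316900253296, -0.37271589040756226), (0.11944624781608582, 0.03407522290945053), 58.44560623168945)
```

View pics/m.png

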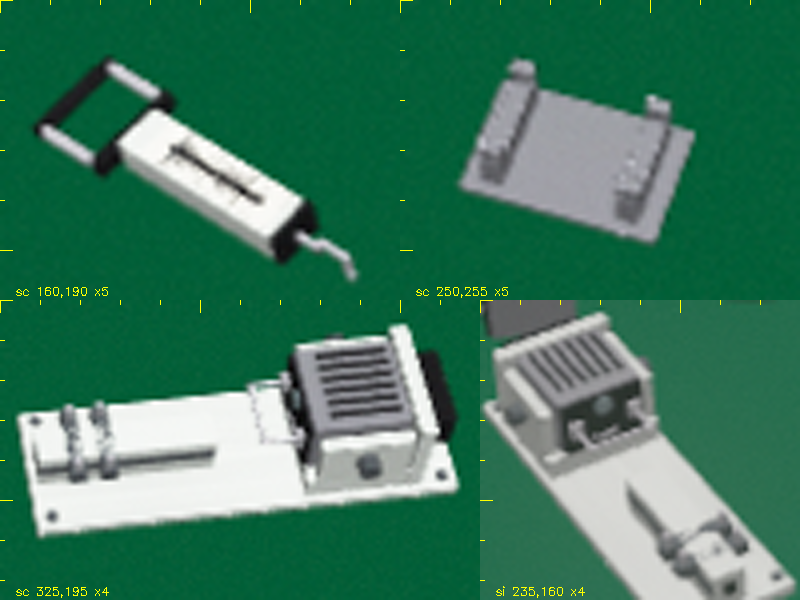

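The montage shows the gauge case, with its hook at lower right. The station's plate corners are near (329.5,223), (335,254) and (439.5,242.5), its wire bail is at about x=388, y=216–230, and the stand foot's corners are at (262,292), (301,303) and (308.6,281). I'll turn these into poses and work out the move to a wrist view over the gauge.

```bash
python3 - <<'E'
from h import *
import pickle
s,D=pickle.load(open("a.pkl","rb"));c=cam(D["scene"]);d=cam(D["side"])
def P(n,c,l,z):
    W=np.array([ray(c,u,v,z)[:2] for u,v in l]);print(n,W.round(4).tolist(),"edges",[(round(float(np.hypot(*e)),4),round(float(np.degrees(np.arctan2(e[1],e[0]))),1)) for e in np.diff(W,axis=0)])
P("plate",c,[(329.5,223.2),(335,253.8),(439.5,242.5)],.01)
P("bail",c,[(387.3,216),(390.5,230)],.052)
P("stand",c,[(262,292),(301,303),(308.6,281)],.006)
P("bar",c,[(168,215.5),(181.5,202.5)],.017)
P("hooktip",c,[(230.5,245.5)],.012)
# plate mask edges in scene: bottom side
for n,cc in(("scene",c),("side",d)):
    im=D[n]["image"]
    x,y,w,h=(325,195,120,70) if n=="scene" else (230,160,90,90)
    m=(im[y:y+h,x:x+w].min(2)>120).astype(np.uint8)
    ct=max(cv2.findContours(m,0,2)[0],key=cv2.contourArea)+[x,y]
    hull=cv2.approxPolyDP(cv2.convexHull(ct),2,True)[:,0]
    P(n+" hull",cc,hull.tolist(),.01); print(hull.tolist())
E
```

```text
plate [[0.4522, -0.0066], [0.5551, 0.0129], [0.501, 0.3049]] edges [(0.1047, 10.7), (0.2969, 100.5)]
bail [[0.448, 0.1548], [0.4953, 0.1627]] edges [(0.048, 9.5)]
stand [[0.6831, -0.1764], [0.7097, -0.0707], [0.6428, -0.0549]] edges [(0.109, 75.9), (0.0687, 166.7)]
bar [[0.4565, -0.4736], [0.4075, -0.4438]] edges [(0.0573, 148.7)]
hooktip [[0.5456, -0.2797]] edges []
scene hull [[0.496, 0.3039], [0.5525, 0.0128], [0.4551, -0.0079], [0.3556, 0.2755]] edges [(0.2965, -79.0), (0.0995, -168.0), (0.3004, 109.4)]
[[439, 241], [335, 253], [329, 224], [426, 201]]
side hull [[0.4193, 0.3425], [0.514, 0.3603], [0.5433, 0.0052], [0.4458, -0.0115], [0.395, 0.2665]] edges [(0.0964, 10.6), (0.3563, -85.3), (0.0989, -170.3), (0.2826, 100.4)]
[[238, 173], [265, 163], [313, 231], [282, 244], [237, 189]]
```

Everything agrees with the given sizes: plate 300 x 100 mm, bail 48 mm, foot 110 x 70 mm. The estimated poses are:

| Thing | Position (m) | Yaw (°) |
|---|---|---|
| Gauge | about (0.487, -0.368) | 58 |
| Bail | about (0.472, 0.159) | – |
| Station | – | about 100 |
| Stand | about (0.663, -0.116) | 76 |

I'll move above the gauge.

Call:
carry_out([
  {"delta_pos":[0.6,-0.7,-0.04],"turn":[0,0,-0.86],"hand":1},
  {"delta_pos":[0.6,-0.7,-0.04],"turn":[0,0,-0.86],"hand":1},
  {"delta_pos":[0.6,-0.7,-0.04],"turn":[0,0,-0.86],"hand":1},
  {"delta_pos":[0.6,-0.7,-0.04],"turn":[0,0,-0.86],"hand":1},
  {"delta_pos":[0.6,-0.7,-0.04],"turn":[0,0,-0.86],"hand":1},
], force=60)

```text
t: 0.65
position: [0.2895, 0.3814, 0.243]
orientation: [-180.0, 0.0, 144.4]
contact_force: [1.9, -0.2, 0.7]
finger_gap: 1.002
finger_force: 0.0
```

Call:
carry_out([
  {"delta_pos":[0.6,-0.7,-0.04],"turn":[0,0,-0.86],"hand":1},
  {"delta_pos":[0.6,-0.7,-0.04],"turn":[0,0,-0.86],"hand":1},
  {"delta_pos":[0.6,-0.7,-0.04],"turn":[0,0,-0.86],"hand":1},
  {"delta_pos":[0.6,-0.7,-0.04],"turn":[0,0,-0.86],"hand":1},
  {"delta_pos":[0.6,-0.7,-0.04],"turn":[0,0,-0.86],"hand":1},
])

```text
t: 1.15
position: [0.4396, 0.2063, 0.2331]
orientation: [180.0, -0.0, 122.8]
contact_force: [1.1, 1.0, -0.6]
finger_gap: 1.002
finger_force: 0.0
```

Call:
carry_out([
  {"delta_pos":[0.06,-0.77,-0.04],"turn":[0,0,-0.86],"hand":1},
  {"delta_pos":[0.06,-0.77,-0.04],"turn":[0,0,-0.86],"hand":1},
  {"delta_pos":[0.06,-0.77,-0.04],"turn":[0,0,-0.86],"hand":1},
  {"delta_pos":[0.06,-0.77,-0.04],"turn":[0,0,-0.86],"hand":1},
  {"delta_pos":[0.06,-0.77,-0.04],"turn":[0,0,-0.86],"hand":1},
])

```text
t: 1.65
position: [0.4535, 0.014, 0.223]
orientation: [-180.0, -0.0, 101.4]
contact_force: [-0.3, -0.2, -0.3]
finger_gap: 1.002
finger_force: 0.0
```

Call:
carry_out([
  {"delta_pos":[0.06,-0.77,-0.04],"turn":[0,0,-0.86],"hand":1},
  {"delta_pos":[0.06,-0.77,-0.04],"turn":[0,0,-0.86],"hand":1},
  {"delta_pos":[0.06,-0.77,-0.04],"turn":[0,0,-0.86],"hand":1},
  {"delta_pos":[0.06,-0.77,-0.04],"turn":[0,0,-0.86],"hand":1},
  {"delta_pos":[0.06,-0.77,-0.04],"turn":[0,0,-0.86],"hand":1},
])

```text
t: 2.15
position: [0.4685, -0.1785, 0.213]
orientation: [-180.0, -0.0, 79.8]
contact_force: [0.8, 0.1, 0.1]
finger_gap: 1.003
finger_force: 0.0
```

Call:
carry_out([
  {"delta_pos":[0.06,-0.77,-0.04],"turn":[0,0,-0.86],"hand":1},
  {"delta_pos":[0.06,-0.77,-0.04],"turn":[0,0,-0.86],"hand":1},
  {"delta_pos":[0.06,-0.77,-0.04],"turn":[0,0,-0.86],"hand":1},
  {"delta_pos":[0.06,-0.77,-0.04],"turn":[0,0,-0.86],"hand":1},
  {"delta_pos":[0.06,-0.77,-0.04],"turn":[0,0,-0.86],"hand":1},
])

```text
t: 2.65
position: [0.4835, -0.3709, 0.2027]
orientation: [-180.0, -0.0, 58.3]
contact_force: [0.7, 0.5, -0.6]
finger_gap: 0.997
finger_force: 0.0
```

```bash
python3 - <<'E'
from h import *
import pickle
s=read_state();f=grab_frame("wrist");pickle.dump((s,f),open("b.pkl","wb"))
print(s["t"],s["position"],s["orientation"],s["q"])
c=wcam(f,s)
im=f["image"]; cv2.imwrite("pics/b.png",im)
m=(im.min(2)>140).astype(np.uint8)
k,l,st,ce=cv2.connectedComponentsWithStats(m)
for i in range(1,k):
    if st[i,4]>150:
        p=np.argwhere(l==i)[:,::-1]
        print(st[i],cv2.minAreaRect(np.array([ray(c,u,v,.024)[:2] for u,v in p],np.float32)))
E
```

```text
2.65 [ 0.48349617 -0.37089833  0.20267313] [-1.79951423e+02 -1.89057627e-02  5.83421283e+01] [-4.56278401e+01  1.84574328e+01  8.62206205e+01  6.84103794e-03
  7.53736515e+01 -1.39717069e+01]
[ 527    0  113   80 6036] ((0.7332800030708313, -0.3599790632724762), (0.05314255505800247, 0.08921659737825394), 59.45488357543945)
[  45   76   94  109 6007] ((0.36827021837234497, -0.20942670106887817), (0.08671621978282928, 0.047884251922369), 20.60175132751465)
[ 299   95   44  191 6068] ((0.4962111711502075, -0.3553425073623657), (0.16365478932857513, 0.03670202195644379), 57.486331939697266)
[ 612  106   28  113 1860] ((0.7273015975952148, -0.4684741199016571), (0.09495378285646439, 0.021471763029694557), 72.6651382446289)
[619 233  21  65 693] ((0.7020154595375061, -0.5565395355224609), (0.06764926016330719, 0.01726776920258999), 72.6651611328125)
[343 285  11  42 363] ((0.4645961821079254, -0.4567820429801941), (0.042548004537820816, 0.009046419523656368), 57.58285903930664)
[286 286  10  41 364] ((0.4181641936302185, -0.4287015199661255), (0.04156143218278885, 0.008531947620213032), 57.30398941040039)
[  34  288   90   43 2280] ((0.24574996531009674, -0.32675591111183167), (0.028374040499329567, 0.08281861245632172), 71.98887634277344)
[124 292  27   9 162] ((0.30191120505332947, -0.3450658321380615), (0.007400836329907179, 0.024322979152202606), 66.42897033691406)
[153 297  50  60 808] ((0.31449049711227417, -0.38644784688949585), (0.07679197192192078, 0.019756454974412918), 27.896574020385742)
[432 297  50  60 810] ((0.5445955395698547, -0.5285907983779907), (0.0766574963927269, 0.019675640389323235), 88.44729614257812)
[  3 299  28  11 182] ((0.19996777176856995, -0.2911521792411804), (0.006783202290534973, 0.027171438559889793), 71.82805633544922)
[ 22 333  27  11 166] ((0.18842104077339172, -0.32717910408973694), (0.0069815427996218204, 0.026574015617370605), 71.79258728027344)
```

View pics/b.png

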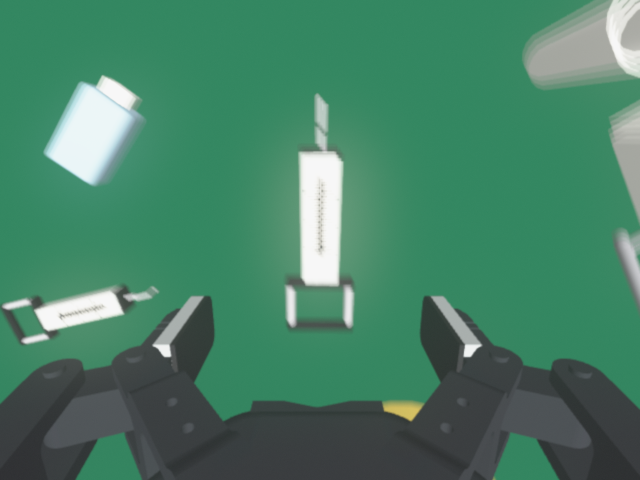

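The wrist view is slightly motion-blurred. The gauge case spans (300–342, 150–285), with the hook at (321,95–150) and the handle legs at x≈291 and 348, y 285–328. I'll measure again now that the arm has settled.

```bash
cat > g.py <<'E'
from h import *
def legs():
    s=read_state();f=grab_frame("wrist");c=wcam(f,s);im=f["image"]
    m=(im.min(2)>140).astype(np.uint8);k,l,st,ce=cv2.connectedComponentsWithStats(m)
    return s,f,c,l,st
E
python3 - <<'E'
from g import *
s,f,c,l,st=legs();s,f,c,l,st=legs()
print(s["position"],s["orientation"])
L=[]
for i in range(1,len(st)):
    x,y,w,h,a=st[i]
    if 270<x+w/2<370 and a>150 and y<400:
        p=np.argwhere(l==i)[:,::-1]
        if a>3000: p=p[(p[:,1]>y+62)]  # case only
        z=.024 if a>3000 else .016
        r=cv2.minAreaRect(np.array([ray(c,u,v,z)[:2] for u,v in p],np.float32));print(st[i],r)
        if a<3000:L.append(r[0])
L=np.array(L[:2]);mid=L.mean(0);print("legs sep",np.hypot(*(L[0]-L[1])),mid)
for yaw in(57.5,58.):
    a=np.radians(yaw);print(yaw,mid+.0865*np.array([np.cos(a),np.sin(a)]))
E
```

```text
[ 0.48319098 -0.37406662  0.20247793] [1.79955629e+02 9.46965873e-02 5.82298394e+01]
[311  88   7  52 341] ((0.5272695422172546, -0.2983214855194092), (0.03976641967892647, 0.005044147837907076), 58.194644927978516)
[ 295  145   40  131 4663] ((0.47053810954093933, -0.39083001017570496), (0.06259758770465851, 0.032828617841005325), 58.55204772949219)
[282 280   9  39 310] ((0.41553664207458496, -0.42681097984313965), (0.040111295878887177, 0.007640795782208443), 56.955745697021484)
[340 280   9  38 317] ((0.46316108107566833, -0.4557604193687439), (0.03909523785114288, 0.007765339221805334), 59.250431060791016)
legs sep 0.1702756328012313 [ 0.47140309 -0.36256623]
57.5 [ 0.51787951 -0.28961287]
58.0 [ 0.51724111 -0.28921007]
```

The gauge origin is (0.485, -0.368) with yaw 58.3°. The checks hold: leg separation 55.7 mm, hook span centre at 81 mm. I'll grip the case at gauge x = +8 mm.

Call:
carry_out([
  {"delta_pos":[0.116,0.262,-0.6],"turn":[0,0,0],"hand":1},
  {"delta_pos":[0,0,-0.8],"turn":[0,0,0],"hand":1},
  {"delta_pos":[0,0,-0.8],"turn":[0,0,0],"hand":1},
  {"delta_pos":[0,0,-0.8],"turn":[0,0,0],"hand":1},
  {"delta_pos":[0,0,-0.35],"turn":[0,0,0],"hand":1},
])

```text
t: 3.3
position: [0.487, -0.3521, 0.0313]
orientation: [-179.5, -0.1, 58.6]
contact_force: [0.3, 0.2, 0.2]
finger_gap: 0.999
finger_force: 0.0
```

Call:
carry_out([
  {"delta_pos":[0,0,-0.13],"turn":[0,0,0],"hand":0.7},
  {"delta_pos":[0,0,0],"turn":[0,0,0],"hand":0.5},
  {"delta_pos":[0,0,0],"turn":[0,0,0],"hand":0.2},
  {"delta_pos":[0,0,0],"turn":[0,0,0],"hand":0.0},
  {"delta_pos":[0,0,0],"turn":[0,0,0],"hand":0},
])

```text
t: 3.8
position: [0.4911, -0.3576, 0.0317]
orientation: [179.7, 0.0, 58.5]
contact_force: [0.3, 1.1, 3.9]
finger_gap: 0.356
finger_force: 61.3
```

Call:
carry_out([
  {"delta_pos":[0,0,0],"turn":[0,0,0],"hand":0},
  {"delta_pos":[0,0,0],"turn":[0,0,0],"hand":0},
  {"delta_pos":[0,0,0],"turn":[0,0,0],"hand":0},
  {"delta_pos":[0,0,0],"turn":[0,0,0],"hand":0},
  {"delta_pos":[0,0,0],"turn":[0,0,0],"hand":0},
])

```text
t: 4.3
position: [0.4911, -0.3576, 0.0317]
orientation: [179.8, 0.0, 58.5]
contact_force: [0.2, 1.3, 6.6]
finger_gap: 0.359
finger_force: 61.5
```

The grip is firm and the gauge sits 12 mm behind the TCP along its x. I'll lift it and carry it to a viewing pose short of the station.

Call:
carry_out([
  {"delta_pos":[0,0,0.2],"turn":[0,0,0],"hand":0},
  {"delta_pos":[0,0,0.5],"turn":[0,0,0],"hand":0},
  {"delta_pos":[0,0,0.6],"turn":[0,0,0],"hand":0},
  {"delta_pos":[0,0,0.6],"turn":[0,0,0],"hand":0},
  {"delta_pos":[0,0,0.5],"turn":[0,0,0],"hand":0},
])

```text
t: 4.8
position: [0.4895, -0.3564, 0.1512]
orientation: [180.0, 0.0, 58.5]
contact_force: [0.0, -0.9, -1.0]
finger_gap: 0.358
finger_force: 60.6
```

Call:
carry_out([
  {"delta_pos":[0,0.4,0],"turn":[0,0,0.4],"hand":0},
  {"delta_pos":[0,0.7,0],"turn":[0,0,0.7],"hand":0},
  {"delta_pos":[0,0.8,0],"turn":[0,0,0.8],"hand":0},
  {"delta_pos":[0,0.8,0],"turn":[0,0,0.8],"hand":0},
  {"delta_pos":[0,0.8,0],"turn":[0,0,0.8],"hand":0},
])

```text
t: 5.3
position: [0.4889, -0.1798, 0.1494]
orientation: [-180.0, -0.0, 76.2]
contact_force: [1.9, 0.7, -1.4]
finger_gap: 0.356
finger_force: 60.5
```

Call:
carry_out([
  {"delta_pos":[0,0.8,0],"turn":[0,0,0.9],"hand":0},
  {"delta_pos":[0,0.8,0],"turn":[0,0,0.9],"hand":0},
  {"delta_pos":[0,0.8,0],"turn":[0,0,0.9],"hand":0},
  {"delta_pos":[0,0.8,0],"turn":[0,0,0.9],"hand":0},
  {"delta_pos":[0,0.7,0],"turn":[0,0,0.9],"hand":0},
])

```text
t: 5.8
position: [0.4887, 0.0155, 0.1495]
orientation: [-180.0, -0.0, 98.7]
contact_force: [0.7, 0.1, -0.4]
finger_gap: 0.357
finger_force: 60.5
```

Call:
carry_out([
  {"delta_pos":[0,0.46,0],"turn":[0,0,0.36],"hand":0},
  {"delta_pos":[0,0,0],"turn":[0,0,0],"hand":0},
  {"delta_pos":[0,0,0],"turn":[0,0,0],"hand":0},
  {"delta_pos":[0,0,0],"turn":[0,0,0],"hand":0},
  {"delta_pos":[0,0,0],"turn":[0,0,0],"hand":0},
])

```text
t: 6.3
position: [0.4896, 0.0356, 0.1493]
orientation: [-180.0, 0.0, 100.2]
contact_force: [-0.8, -0.4, -2.9]
finger_gap: 0.357
finger_force: 60.6
```

```bash
python3 - <<'E'
from h import *
import pickle
s=read_state();D={n:grab_frame(n) for n in("wrist","scene","side")};pickle.dump((s,D),open("c.pkl","wb"))
print(s["t"],s["position"],s["orientation"])
def crop(n,x,y,w,h,k): return cv2.resize(D[n]["image"][y:y+h,x:x+w],None,fx=k,fy=k,interpolation=cv2.INTER_CUBIC)
A=np.zeros((600,800,3),np.uint8)
A[:300,:]=crop("wrist",120,0,400,150,2)
A[300:,:400]=crop("scene",325,185,100,75,4)
A[300:,400:]=crop("side",225,160,100,75,4)
cv2.imwrite("pics/c.png",A)
E
```

```text
6.3 [0.48963145 0.03556111 0.14931534] [-1.79991909e+02  1.31837988e-02  1.00229140e+02]
```

View pics/c.png

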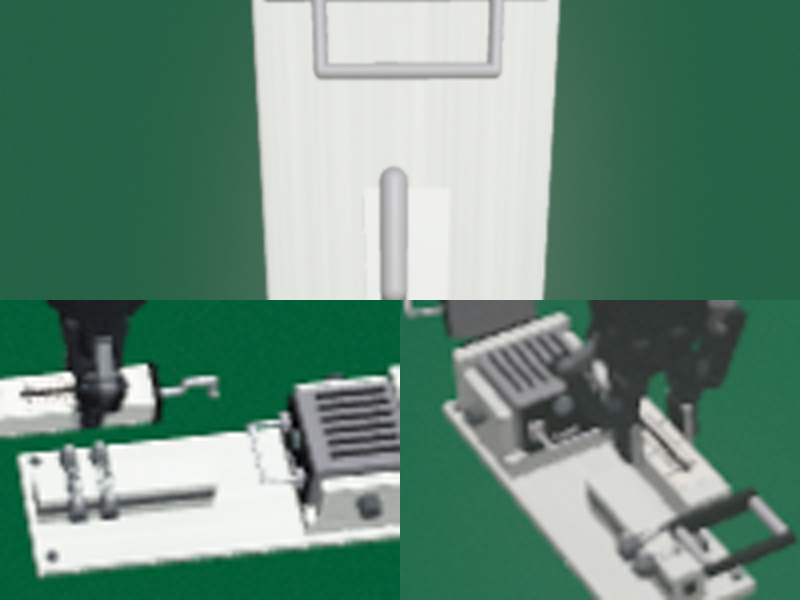

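The wrist crop shows the bail's cross bar at row ≈35.5, from column 278.5 to 370. The rail's front end is at row 94, columns 302–345, and the gauge hook is at column 317. I'll turn these into the station pose and the hook's offset.

```bash
python3 - <<'E'
from h import *
import pickle
s,D=pickle.load(open("c.pkl","rb"));c=wcam(D["wrist"],s);sc=cam(D["scene"])
g=lambda u,v,z:ray(c,u,v,z)[:2]
an=lambda a,b:np.degrees(np.arctan2(*(b-a)[::-1]))
A,B=g(278.5,35.5,.052),g(370,35.5,.052);print("bail",A,B,np.hypot(*(A-B)),"mid",(A+B)/2,an(B,A)%180)
R1,R2=g(302,94,.04),g(345,94,.04);r=(R1+R2)/2;print("rail end",r,np.hypot(*(R1-R2)))
print("rail->bail",np.hypot(*((A+B)/2-r)),an(r,(A+B)/2))
l=an(g(255,148.5,.01),g(246.5,2.5,.01));q=an(g(392.5,148.5,.01),g(400,2.5,.01));print("plate edges",l,q, np.hypot(*(g(255,148.5,.01)-g(392.5,148.5,.01))))
# hook at its height: underside z = tcp-.0317 ; hook top z ~ under+.012+.004
z=s["position"][2]-.0317+.016
H=[g(317,v,z) for v in(85,145)];print("hook",H,an(H[1],H[0]))
y=np.radians(s["orientation"][2]);x=np.array([np.cos(y),np.sin(y)]);n=np.array([-x[1],x[0]])
for h in H:d=h-s["position"][:2];print(d@x,d@n)
# scene check of bail, and of hook tip bottom
print(ray(sc,387.3+1.6,223,.052), ray(sc,325+217/4,185+90/4,z-.01))
E
```

```text
bail [0.44630984 0.15388898] [0.49617453 0.16284548] 0.05066267159759741 mid [0.47124218 0.15836723] 10.1826652329014
rail end [0.47630111 0.12995714] 0.026209769094138993
rail->bail 0.02885700027679914 100.09671348296932
plate edges 100.80326962989233 100.60572062480752 0.09873903886279671
hook [array([0.47361215, 0.12239957]), array([0.47729698, 0.10190761])] 100.1938860162425
0.08830299188268585 0.000343450230506432
0.06748236573116866 0.00035626096169789727
[0.47183388 0.15877093 0.052     ] [0.47365126 0.12476983 0.12361534]
```

The geometry agrees: bail 50 mm, rail end 29 mm before it, yaw 100.2°. I'll move above the bail, descend to 10 mm clear and check.

Call:
carry_out([
  {"delta_pos":[-0.05,0.5,0],"turn":[0,0,0],"hand":0},
  {"delta_pos":[-0.046,0.5,0],"turn":[0,0,0],"hand":0},
  {"delta_pos":[0,0,-0.4],"turn":[0,0,0],"hand":0},
  {"delta_pos":[0,0,-0.4],"turn":[0,0,0],"hand":0},
  {"delta_pos":[0,0,-0.3],"turn":[0,0,0],"hand":0},
])

```text
t: 6.95
position: [0.4844, 0.0865, 0.0933]
orientation: [-179.9, -0.0, 100.3]
contact_force: [-0.0, -0.1, -2.5]
finger_gap: 0.359
finger_force: 60.6
```

Call:
carry_out([
  {"delta_pos":[0,0,0],"turn":[0,0,0],"hand":0},
  {"delta_pos":[0,0,0],"turn":[0,0,0],"hand":0},
  {"delta_pos":[0,0,0],"turn":[0,0,0],"hand":0},
  {"delta_pos":[0,0,0],"turn":[0,0,0],"hand":0},
  {"delta_pos":[0,0,0],"turn":[0,0,0],"hand":0},
])

```text
t: 7.45
position: [0.4855, 0.0865, 0.0952]
orientation: [179.9, 0.0, 100.3]
contact_force: [-0.1, 0.1, -0.7]
finger_gap: 0.358
finger_force: 60.5
```

```bash
cat > snap.py <<'E'
import sys
from h import *
import pickle
def crop(n,x,y,w,h,k): return cv2.resize(D[n]["image"][y:y+h,x:x+w],None,fx=k,fy=k,interpolation=cv2.INTER_CUBIC)
s=read_state();D={n:grab_frame(n) for n in("wrist","scene","side")};pickle.dump((s,D),open(sys.argv[1]+".pkl","wb"))
print(s["t"],s["position"],s["orientation"],s["contact_force"])
A=np.zeros((600,800,3),np.uint8)
A[:300,:]=crop("wrist",120,0,400,150,2)
A[300:,:400]=crop("scene",320,180,100,75,4)
A[300:,400:]=crop("side",225,160,100,75,4)
cv2.imwrite(f"pics/{sys.argv[1]}.png",A)
E
python3 snap.py d
```

```text
7.45 [0.48550812 0.08652383 0.09515979] [1.79900117e+02 1.81572850e-02 1.00321974e+02] [-0.05808547  0.1490538  -0.67986682]
```

View pics/d.png

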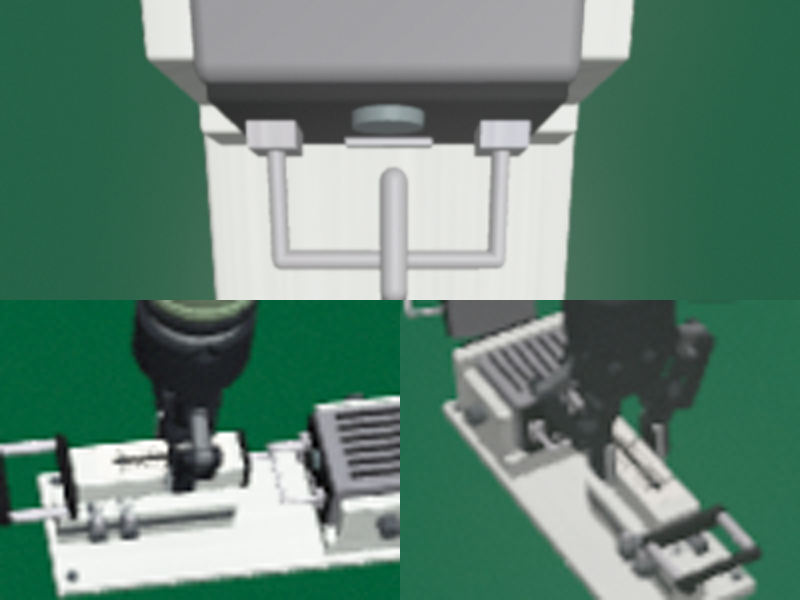

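The hook is centred over the bail: hook at column 394 against bail middle 388 in the crop. Its end is past the wire and short of the panel, and the gauge lies straight above the rail. I'll descend the rest.

Call:
carry_out([
  {"delta_pos":[0,0,-0.12],"turn":[0,0,0],"hand":0},
  {"delta_pos":[0,0,-0.12],"turn":[0,0,0],"hand":0},
  {"delta_pos":[0,0,-0.1],"turn":[0,0,0],"hand":0},
  {"delta_pos":[0,0,-0.04],"turn":[0,0,0],"hand":0},
  {"delta_pos":[0,0,0],"turn":[0,0,0],"hand":0},
])

```text
t: 8.1
position: [0.4843, 0.0866, 0.0745]
orientation: [-179.9, -0.0, 100.3]
contact_force: [-0.9, -0.2, -0.9]
finger_gap: 0.355
finger_force: 60.5
```

Call:
carry_out([
  {"delta_pos":[0,0,-0.03],"turn":[0,0,0],"hand":0},
  {"delta_pos":[0,0,0],"turn":[0,0,0],"hand":0},
  {"delta_pos":[0,0,-0.03],"turn":[0,0,0],"hand":0},
  {"delta_pos":[0,0,0],"turn":[0,0,0],"hand":0},
  {"delta_pos":[0,0,0],"turn":[0,0,0],"hand":0},
])

```text
t: 8.6
position: [0.4848, 0.0866, 0.0723]
orientation: [180.0, 0.0, 100.3]
contact_force: [0.5, -0.2, -2.1]
finger_gap: 0.352
finger_force: 60.5
```

Call:
carry_out([
  {"delta_pos":[0,0,-0.03],"turn":[0,0,0],"hand":0},
  {"delta_pos":[0,0,0],"turn":[0,0,0],"hand":0},
  {"delta_pos":[0,0,0],"turn":[0,0,0],"hand":0},
  {"delta_pos":[0,0,0],"turn":[0,0,0],"hand":0},
  {"delta_pos":[0,0,0],"turn":[0,0,0],"hand":0},
])

```text
t: 9.1
position: [0.4851, 0.0866, 0.0717]
orientation: [180.0, 0.0, 100.3]
contact_force: [-2.9, -0.5, 5.7]
finger_gap: 0.357
finger_force: 61.3
```

Call:
carry_out([
  {"delta_pos":[0,0,-0.03],"turn":[0,0,0],"hand":0},
  {"delta_pos":[0,0,0],"turn":[0,0,0],"hand":0},
  {"delta_pos":[0,0,0],"turn":[0,0,0],"hand":0},
  {"delta_pos":[0,0,0],"turn":[0,0,0],"hand":0},
  {"delta_pos":[0,0,0],"turn":[0,0,0],"hand":0},
])

```text
t: 9.6
position: [0.4851, 0.0866, 0.0717]
orientation: [-180.0, 0.0, 100.3]
contact_force: [-6.8, -0.5, 15.3]
finger_gap: 0.351
finger_force: 62.7
```

It touched down at z = 0.0717, exactly as predicted. I'll release it.

Call:
carry_out([
  {"delta_pos":[0,0,0.03],"turn":[0,0,0],"hand":0},
  {"delta_pos":[0,0,0.02],"turn":[0,0,0],"hand":0.45},
  {"delta_pos":[0,0,0],"turn":[0,0,0],"hand":0.7},
  {"delta_pos":[0,0,0],"turn":[0,0,0],"hand":0.7},
  {"delta_pos":[0,0,0],"turn":[0,0,0],"hand":0.7},
])

```text
t: 10.1
position: [0.4848, 0.0866, 0.0716]
orientation: [-180.0, -0.0, 100.3]
contact_force: [-0.7, -0.2, 0.4]
finger_gap: 0.701
finger_force: 0.0
```

Call:
carry_out([
  {"delta_pos":[0,0,0.3],"turn":[0,0,0],"hand":0.7},
  {"delta_pos":[0,0,0.5],"turn":[0,0,0],"hand":0.7},
  {"delta_pos":[0,0,0.6],"turn":[0,0,0],"hand":0.7},
  {"delta_pos":[0,0,0.6],"turn":[0,0,0],"hand":0.7},
  {"delta_pos":[0,0,0],"turn":[0,0,0],"hand":0.7},
])

```text
t: 10.6
position: [0.4883, 0.0866, 0.1764]
orientation: [179.4, 0.1, 100.3]
contact_force: [0.0, -0.4, -0.1]
finger_gap: 0.699
finger_force: 0.0
```

```bash
python3 - <<'E'
from g import *
import pickle
s,f,c,l,st=legs()
D={"wrist":f,"scene":grab_frame("scene")}
pickle.dump((s,D),open("e.pkl","wb"))
print(s["position"],s["orientation"])
im=f["image"]
A=np.zeros((480,800,3),np.uint8);A[:,:]=0
A[:480,:480]=im[:,80:560]
A[:240,480:]=cv2.resize(D["scene"]["image"][190:250,325:405],(320,240),interpolation=cv2.INTER_CUBIC)
cv2.imwrite("pics/e.png",A)
E
```

```text
[0.48834911 0.08661314 0.1763624 ] [1.79447584e+02 1.00794122e-01 1.00332038e+02]
```

View pics/e.png

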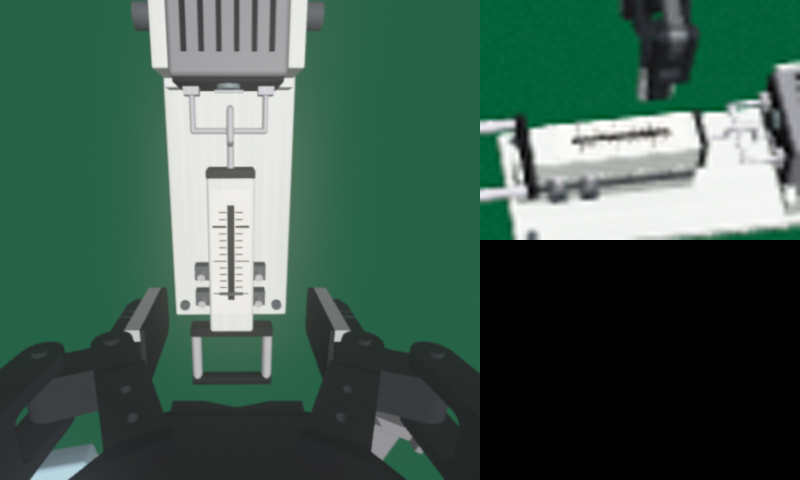

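The hook is over the bail, the case lies on the rail between the guide pins, and the pointer is at zero. The handle bar is at about (311,377) in the full wrist image. I'll locate the bar precisely.

```bash
python3 - <<'E'
from h import *
import pickle
s,D=pickle.load(open("e.pkl","rb"));s=dict(s)
# settle reading now
n=read_state();print(n["position"],n["orientation"],n["q"])
for st in(s,n):
    c=wcam(D["wrist"],st)
    print("bar",ray(c,272,377,.053),ray(c,351,377,.053),"mid",ray(c,311.5,377,.053))
    a,b=ray(c,311,172,.064),ray(c,311,330,.064)
    print("case x-axis",np.degrees(np.arctan2(*(a-b)[:2][::-1])),a,b)
E
```

```text
[0.48521362 0.08660132 0.17223021] [1.79914903e+02 1.41066522e-02 1.00331524e+02] [ 4.65904055e-02  6.69684794e+00  1.04498692e+02  1.40972722e-03
  6.87182117e+01 -1.02854545e+01]
bar [ 0.47418907 -0.03671214  0.053     ] [ 0.53793037 -0.02562942  0.053     ] mid [ 0.50601934 -0.0311778   0.053     ]
case x-axis 100.02239432986052 [0.47663707 0.13312847 0.064     ] [0.49697271 0.01806232 0.064     ]
bar [ 0.47006013 -0.03354526  0.053     ] [ 0.53261851 -0.02225934  0.053     ] mid [ 0.50133356 -0.02790334  0.053     ]
case x-axis 100.02229311427682 [0.47255984 0.1335183  0.064     ] [0.49252565 0.02054367 0.064     ]
```

Call:
carry_out([
  {"delta_pos":[0.02,-0.12,0],"turn":[0,0,-0.9],"hand":0.35},
  {"delta_pos":[0.02,-0.12,0],"turn":[0,0,-0.9],"hand":0.35},
  {"delta_pos":[0.02,-0.12,0],"turn":[0,0,-0.9],"hand":0.35},
  {"delta_pos":[0.02,-0.12,0],"turn":[0,0,-0.9],"hand":0.35},
  {"delta_pos":[0.02,-0.12,0],"turn":[0,0,-0.9],"hand":0.35},
], force=50)

```text
t: 11.2
position: [0.4882, 0.0564, 0.1695]
orientation: [-179.7, 0.0, 77.6]
contact_force: [0.3, 0.5, -0.2]
finger_gap: 0.352
finger_force: 0.0
```

Call:
carry_out([
  {"delta_pos":[0.02,-0.12,0],"turn":[0,0,-0.9],"hand":0.35},
  {"delta_pos":[0.02,-0.12,0],"turn":[0,0,-0.9],"hand":0.35},
  {"delta_pos":[0.02,-0.12,0],"turn":[0,0,-0.9],"hand":0.35},
  {"delta_pos":[0.02,-0.12,0],"turn":[0,0,-0.9],"hand":0.35},
  {"delta_pos":[0.02,-0.12,0],"turn":[0,0,-0.9],"hand":0.35},
])

```text
t: 11.7
position: [0.4933, 0.0265, 0.1694]
orientation: [-179.8, 0.1, 55.1]
contact_force: [0.2, 0.1, 0.1]
finger_gap: 0.35
finger_force: 0.0
```

Call:
carry_out([
  {"delta_pos":[0.02,-0.12,0],"turn":[0,0,-0.9],"hand":0.35},
  {"delta_pos":[0.02,-0.12,0],"turn":[0,0,-0.9],"hand":0.35},
  {"delta_pos":[0.02,-0.12,0],"turn":[0,0,-0.9],"hand":0.35},
  {"delta_pos":[0.02,-0.12,0],"turn":[0,0,-0.9],"hand":0.35},
  {"delta_pos":[0.02,-0.12,0],"turn":[0,0,-0.9],"hand":0.35},
])

```text
t: 12.2
position: [0.4983, -0.0034, 0.1694]
orientation: [-179.8, 0.2, 32.6]
contact_force: [0.1, 0.8, -0.9]
finger_gap: 0.348
finger_force: 0.0
```

Call:
carry_out([
  {"delta_pos":[0.02,-0.12,0],"turn":[0,0,-0.9],"hand":0.35},
  {"delta_pos":[0.02,-0.12,0],"turn":[0,0,-0.9],"hand":0.35},
  {"delta_pos":[0.02,-0.12,0],"turn":[0,0,-0.9],"hand":0.35},
  {"delta_pos":[0.02,-0.12,0],"turn":[0,0,-0.9],"hand":0.35},
  {"delta_pos":[0.05,-0.11,0],"turn":[0,0,-0.9],"hand":0.35},
])

```text
t: 12.7
position: [0.5047, -0.0328, 0.1694]
orientation: [-179.9, 0.3, 10.1]
contact_force: [0.0, -0.6, 0.3]
finger_gap: 0.349
finger_force: 0.0
```

Call:
carry_out([
  {"delta_pos":[0,0,-0.4],"turn":[0,0,0],"hand":0.35},
  {"delta_pos":[0,0,-0.4],"turn":[0,0,0],"hand":0.35},
  {"delta_pos":[0,0,0],"turn":[0,0,0],"hand":0.35},
  {"delta_pos":[0,0,0],"turn":[0,0,0],"hand":0.35},
  {"delta_pos":[0,0,0],"turn":[0,0,0],"hand":0.35},
])

```text
t: 13.2
position: [0.5066, -0.0329, 0.132]
orientation: [180.0, -0.0, 10.3]
contact_force: [0.1, -0.1, -0.3]
finger_gap: 0.348
finger_force: 0.0
```

```bash
python3 - <<'E'
from g import *
import pickle
s=read_state();f=grab_frame("wrist");c=wcam(f,s);D={"wrist":f,"scene":grab_frame("scene")}
pickle.dump((s,D),open("f.pkl","wb"))
print(s["t"],s["position"],s["orientation"],s["finger_gap"])
for p in((.5066,-.033,.052),(.4962,.024,.064)):print(proj(c,p))
A=np.zeros((480,800,3),np.uint8)
A[:480,:500]=f["image"][:,:500]
A[:300,500:]=cv2.resize(D["scene"]["image"][190:265,315:390],(300,300),interpolation=cv2.INTER_CUBIC)
cv2.imwrite("pics/f.png",A)
E
```

```text
13.2 [ 0.50657721 -0.03292963  0.13203003] [ 1.79992906e+02 -1.69728453e-02  1.03335462e+01] 0.34792761018118395
[316.67922805 257.33724808]
[215.44324515 264.38791019]
```

View pics/f.png

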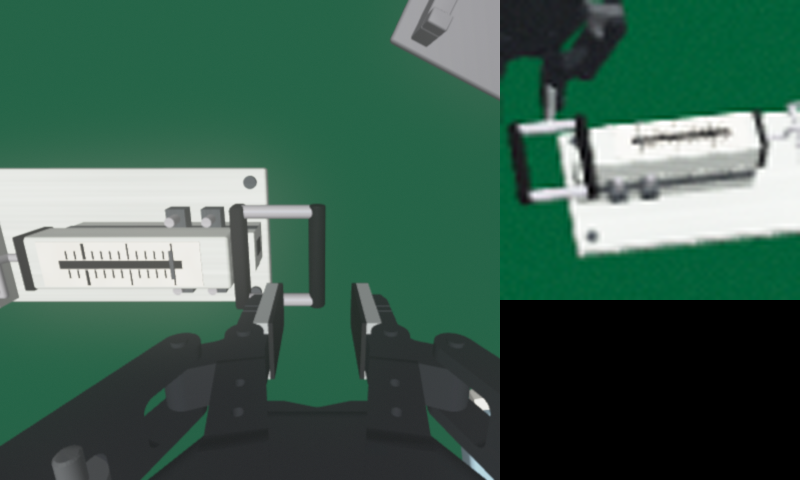

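The bar is at (318,256) in the wrist image, against a predicted (317,257). The pointer and scale are clearly visible, with the 10 N line at column ≈85 and the pointer at column ≈172. I'll descend and close on the bar.

Call:
carry_out([
  {"delta_pos":[0,0,-0.4],"turn":[0,0,0],"hand":0.35},
  {"delta_pos":[0,0,-0.4],"turn":[0,0,0],"hand":0.35},
  {"delta_pos":[0,0,-0.4],"turn":[0,0,0],"hand":0.35},
  {"delta_pos":[0,0,-0.3],"turn":[0,0,0],"hand":0.35},
  {"delta_pos":[0,0,0],"turn":[0,0,0],"hand":0.35},
])

```text
t: 13.8
position: [0.5049, -0.0325, 0.0554]
orientation: [-179.9, 0.2, 10.3]
contact_force: [-0.8, 0.4, 0.3]
finger_gap: 0.349
finger_force: 0.0
```

Call:
carry_out([
  {"delta_pos":[0,0,0],"turn":[0,0,0],"hand":0.35},
  {"delta_pos":[0,0,0],"turn":[0,0,0],"hand":0.25},
  {"delta_pos":[0,0,0],"turn":[0,0,0],"hand":0.18},
  {"delta_pos":[0,0,0],"turn":[0,0,0],"hand":0.1},
  {"delta_pos":[0,0,0],"turn":[0,0,0],"hand":0.0},
])

```text
t: 14.3
position: [0.5072, -0.0331, 0.0578]
orientation: [179.9, -0.1, 10.3]
contact_force: [0.5, -0.3, 2.8]
finger_gap: 0.096
finger_force: 48.7
```

Call:
carry_out([
  {"delta_pos":[0,0,0],"turn":[0,0,0],"hand":0},
  {"delta_pos":[0,0,0],"turn":[0,0,0],"hand":0},
  {"delta_pos":[0,0,0],"turn":[0,0,0],"hand":0},
  {"delta_pos":[0,0,0],"turn":[0,0,0],"hand":0},
  {"delta_pos":[0,0,0],"turn":[0,0,0],"hand":0},
])

```text
t: 14.8
position: [0.507, -0.0332, 0.0572]
orientation: [180.0, -0.1, 10.3]
contact_force: [1.6, -1.5, 3.4]
finger_gap: 0.094
finger_force: 48.9
```

The bar is gripped. I'll pull in small steps along station -x, which is (0.179, -0.984) in world axes.

Call:
carry_out([
  {"delta_pos":[0.018,-0.098,0],"turn":[0,0,0],"hand":0},
  {"delta_pos":[0.018,-0.098,0],"turn":[0,0,0],"hand":0},
  {"delta_pos":[0.018,-0.098,0],"turn":[0,0,0],"hand":0},
  {"delta_pos":[0,0,0],"turn":[0,0,0],"hand":0},
  {"delta_pos":[0,0,0],"turn":[0,0,0],"hand":0},
])

```text
t: 15.3
position: [0.5084, -0.048, 0.0563]
orientation: [180.0, 0.1, 10.3]
contact_force: [-1.7, 0.6, 1.1]
finger_gap: 0.095
finger_force: 48.8
```

Call:
carry_out([
  {"delta_pos":[0.018,-0.098,0],"turn":[0,0,0],"hand":0},
  {"delta_pos":[0.018,-0.098,0],"turn":[0,0,0],"hand":0},
  {"delta_pos":[0.018,-0.098,0],"turn":[0,0,0],"hand":0},
  {"delta_pos":[0,0,0],"turn":[0,0,0],"hand":0},
  {"delta_pos":[0,0,0],"turn":[0,0,0],"hand":0},
])

```text
t: 15.8
position: [0.5112, -0.0621, 0.0563]
orientation: [-179.9, 0.1, 10.3]
contact_force: [-0.8, 4.7, 0.5]
finger_gap: 0.092
finger_force: 48.7
```

Call:
carry_out([
  {"delta_pos":[0.018,-0.098,0],"turn":[0,0,0],"hand":0},
  {"delta_pos":[0.018,-0.098,0],"turn":[0,0,0],"hand":0},
  {"delta_pos":[0,0,0],"turn":[0,0,0],"hand":0},
  {"delta_pos":[0,0,0],"turn":[0,0,0],"hand":0},
  {"delta_pos":[0,0,0],"turn":[0,0,0],"hand":0},
])

```text
t: 16.3
position: [0.5128, -0.0711, 0.0563]
orientation: [-179.9, 0.1, 10.3]
contact_force: [-1.3, 4.4, -0.2]
finger_gap: 0.095
finger_force: 48.7
```

```bash
python3 - <<'E'
from g import *
import pickle
F=[];
for i in range(4):
    s=read_state();F.append(s["contact_force"]);f=grab_frame("scene")
w=grab_frame("wrist");side=grab_frame("side")
pickle.dump((s,{"scene":f,"wrist":w,"side":side}),open("p.pkl","wb"))
u=np.array([-.179,.984,0])
print(s["t"],s["position"],np.mean(F,0),np.mean(F,0)@u,"x",(s["position"]-np.array([.507,-.0332,.0572]))@u)
A=np.zeros((600,800,3),np.uint8)
A[:360,:480]=cv2.resize(f["image"][195:255,310:390],(480,360),interpolation=cv2.INTER_CUBIC)
A[:360,480:]=cv2.resize(side["image"][180:260,240:311],(320,360),interpolation=cv2.INTER_CUBIC)
A[360:600,:320]=cv2.resize(w["image"],(320,240))
cv2.imwrite("pics/p.png",A)
E
```

```text
16.45 [ 0.51281915 -0.07109735  0.05636573] [-1.26402987  5.63190244 -0.14571007] 5.768053347485449 x -0.038332617055493685
```

View pics/p.png

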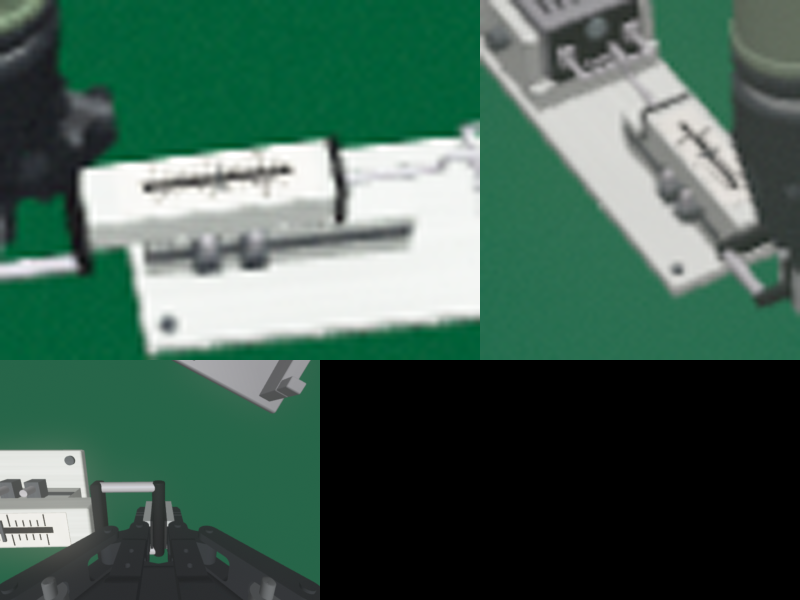

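I've pulled 38 mm and the force reads about 5.8 N. The hook is on the bail and drawn out, and the pointer is at the left edge of the wrist view, at about full-image column 5. I'll check the pointer's column against the scale geometry.

```bash
python3 - <<'E'
from h import *
import pickle
s,D=pickle.load(open("p.pkl","rb"));c=wcam(D["wrist"],s);u=np.array([-.179,.984,0]);v=np.array([-.984,-.179,0])
b=s["position"]*[1,1,0]+[0,0,.0645]
for N in range(0,8):
    print(N,proj(c,b+u*(.082+.005*N)).round(1),end=" ")
g=D["wrist"]["image"].min(2).astype(int)
print();r=int(proj(c,b+u*.1)[1]);
for k in range(r-40,r+41,5):print(k,g[k,0:110:2].tolist())
E
```

```text
0 [ 91.3 337.7] 1 [ 77.6 337.7] 2 [ 63.9 337.7] 3 [ 50.2 337.7] 4 [ 36.5 337.7] 5 [ 22.8 337.7] 6 [  9.1 337.7] 7 [ -4.6 337.7] 
297 [161, 160, 161, 161, 162, 163, 164, 164, 164, 165, 165, 164, 165, 166, 166, 166, 167, 166, 167, 167, 168, 169, 169, 169, 170, 170, 171, 171, 172, 172, 173, 174, 174, 174, 175, 176, 177, 177, 176, 178, 178, 179, 179, 181, 182, 182, 183, 184, 185, 185, 186, 186, 186, 187, 187]
302 [225, 225, 225, 225, 225, 225, 225, 225, 225, 225, 225, 225, 225, 224, 226, 226, 225, 226, 226, 225, 226, 226, 226, 226, 225, 225, 225, 225, 226, 225, 225, 225, 226, 226, 226, 226, 226, 226, 226, 226, 226, 226, 226, 226, 226, 226, 226, 226, 226, 226, 226, 226, 226, 227, 227]
307 [223, 223, 223, 219, 219, 219, 217, 217, 221, 223, 223, 223, 223, 222, 222, 222, 222, 222, 225, 227, 228, 227, 227, 227, 227, 227, 227, 228, 232, 233, 233, 233, 233, 233, 233, 233, 233, 233, 233, 233, 233, 232, 230, 218, 231, 232, 232, 233, 232, 232, 233, 233, 232, 233, 233]
312 [233, 233, 233, 233, 233, 233, 192, 87, 216, 233, 233, 233, 233, 233, 233, 233, 233, 233, 233, 233, 233, 233, 233, 233, 233, 23
[... 2909 characters left out ...]
 232, 233, 232, 232, 232, 232, 232, 231, 231, 231, 232, 231, 232, 232, 232, 232, 232, 232, 232, 232, 233, 233, 233, 233, 233, 234, 234, 234, 234, 235, 235, 235, 176, 113, 234, 235, 235, 235, 235]
372 [232, 233, 232, 232, 232, 232, 231, 232, 232, 231, 231, 232, 231, 231, 230, 228, 230, 230, 230, 230, 230, 229, 229, 229, 228, 228, 227, 228, 227, 227, 227, 226, 225, 225, 225, 225, 224, 224, 223, 223, 223, 223, 223, 223, 222, 221, 220, 220, 220, 219, 219, 219, 217, 217, 216]
377 [69, 69, 66, 66, 67, 67, 67, 67, 66, 66, 66, 67, 67, 67, 67, 68, 68, 68, 67, 69, 68, 68, 69, 69, 69, 70, 69, 69, 70, 71, 71, 71, 71, 71, 71, 72, 71, 72, 71, 73, 73, 72, 72, 73, 73, 73, 72, 74, 73, 74, 74, 74, 73, 75, 75]
```

The pointer reads 6.2 N: it is 17 px past the 5 N line at 13.8 px per newton. That agrees with the force reading and the travel. About 19 mm more brings it to 10 N, then I hold.

Call:
carry_out([
  {"delta_pos":[0.017,-0.094,0],"turn":[0,0,0],"hand":0},
  {"delta_pos":[0.017,-0.094,0],"turn":[0,0,0],"hand":0},
  {"delta_pos":[0.017,-0.094,0],"turn":[0,0,0],"hand":0},
  {"delta_pos":[0.017,-0.094,0],"turn":[0,0,0],"hand":0},
  {"delta_pos":[0,0,0],"turn":[0,0,0],"hand":0},
])

```text
t: 17.1
position: [0.5154, -0.0891, 0.0559]
orientation: [-179.7, 0.2, 10.3]
contact_force: [-2.0, 9.5, -0.8]
finger_gap: 0.098
finger_force: 48.8
```

Call:
carry_out([
  {"delta_pos":[0,0,0],"turn":[0,0,0],"hand":0},
  {"delta_pos":[0,0,0],"turn":[0,0,0],"hand":0},
  {"delta_pos":[0,0,0],"turn":[0,0,0],"hand":0},
  {"delta_pos":[0,0,0],"turn":[0,0,0],"hand":0},
  {"delta_pos":[0,0,0],"turn":[0,0,0],"hand":0},
])

```text
t: 17.6
position: [0.5154, -0.0885, 0.0558]
orientation: [-179.7, 0.1, 10.3]
contact_force: [-1.8, 8.9, -0.6]
finger_gap: 0.096
finger_force: 48.8
```

```bash
python3 - <<'E'
from g import *
import pickle
F=[]
for i in range(4):
    s=read_state();F.append(s["contact_force"]);f=grab_frame("scene")
pickle.dump((s,{"scene":f}),open("p2.pkl","wb"))
u=np.array([-.179,.984,0]);c=cam(f)
print(s["t"],s["position"],np.mean(F,0)@u,"x",(s["position"]-np.array([.507,-.0332,.0572]))@u)
b=s["position"]*[1,1,0]+[0,0,.064]
for N in(0,5,9,10,11,12):print(N,proj(c,b+u*(.082+.005*N)).round(1))
# profile along the slot, +-6 px across
import sys
g=f["image"].min(2)
P=[proj(c,b+u*(.072+.0025*k)) for k in range(36)]
for o in range(-5,6):print(o,[int(cv2.getRectSubPix(g,(1,1),(float(p[0]),float(p[1]+o)))[0,0]) for p in P])
E
```

```text
17.75 [ 0.51532056 -0.08851288  0.0558166 ] 9.464075104126456 x -0.0559172499277032
0 [328.8 226.2]
5 [337.8 225.3]
9 [345.  224.6]
10 [346.8 224.4]
11 [348.6 224.2]
12 [350.4 224. ]
-5 [50, 56, 59, 58, 49, 34, 14, 12, 25, 43, 59, 67, 72, 82, 71, 53, 34, 28, 46, 66, 82, 96, 108, 103, 94, 78, 63, 54, 57, 79, 99, 113, 125, 119, 111, 92]
-4 [176, 175, 180, 200, 220, 237, 241, 224, 204, 193, 187, 185, 187, 210, 236, 242, 242, 240, 226, 212, 205, 205, 210, 210, 238, 243, 239, 237, 236, 226, 219, 217, 222, 227, 236, 229]
-3 [244, 244, 241, 234, 239, 245, 247, 246, 243, 238, 234, 235, 221, 222, 237, 245, 246, 246, 244, 238, 234, 230, 183, 178, 216, 236, 243, 245, 245, 244, 244, 244, 243, 244, 243, 234]
-2 [246, 247, 248, 241, 223, 226, 237, 240, 240, 243, 240, 239, 224, 226, 215, 221, 232, 236, 238, 243, 241, 236, 189, 144, 169, 196, 219, 229, 236, 245, 245, 245, 246, 246, 243, 238]
-1 [245, 240, 221, 205, 166, 159, 163, 170, 175, 178, 181, 181, 184, 170, 150, 154, 168, 171, 165, 167, 170, 171, 164, 113, 121, 136, 150, 145, 142, 174, 216, 246, 246, 246, 244, 242]
0 [244, 234, 183, 140, 107,
[... 358 characters left out ...]
, 243, 242, 238, 231, 234, 219, 231, 233, 216, 229, 234, 238, 241, 236, 240, 228, 220, 193, 173, 215, 233, 236, 243, 239, 244, 245, 246, 247, 246, 244]
3 [246, 246, 246, 241, 235, 242, 247, 246, 246, 246, 243, 238, 245, 241, 232, 240, 244, 245, 246, 246, 245, 243, 242, 235, 204, 219, 238, 242, 244, 245, 244, 243, 242, 243, 245, 245]
4 [246, 247, 245, 242, 241, 240, 243, 245, 244, 243, 243, 245, 246, 243, 239, 241, 242, 241, 242, 245, 245, 246, 243, 241, 234, 235, 237, 235, 236, 242, 246, 244, 242, 239, 238, 236]
5 [220, 224, 226, 231, 233, 229, 228, 223, 214, 207, 207, 214, 221, 226, 225, 223, 219, 209, 201, 203, 206, 213, 219, 219, 215, 214, 210, 199, 190, 194, 201, 206, 213, 213, 210, 207]
```

The pull is 55.9 mm less about 7.3 mm slack, so 48.6 mm or 9.7 N. The force reads 9.5 N and the pointer merges with the 10 N line. I'll hold over two seconds, then ease back.

Call:
carry_out([
  {"delta_pos":[0,0,0],"turn":[0,0,0],"hand":0},
  {"delta_pos":[0,0,0],"turn":[0,0,0],"hand":0},
  {"delta_pos":[0,0,0],"turn":[0,0,0],"hand":0},
  {"delta_pos":[0,0,0],"turn":[0,0,0],"hand":0},
  {"delta_pos":[0,0,0],"turn":[0,0,0],"hand":0},
])

```text
t: 18.3
position: [0.5153, -0.0885, 0.0558]
orientation: [-179.7, 0.2, 10.3]
contact_force: [-2.2, 9.4, -1.1]
finger_gap: 0.1
finger_force: 48.8
```

Call:
carry_out([
  {"delta_pos":[0,0,0],"turn":[0,0,0],"hand":0},
  {"delta_pos":[0,0,0],"turn":[0,0,0],"hand":0},
  {"delta_pos":[0,0,0],"turn":[0,0,0],"hand":0},
  {"delta_pos":[0,0,0],"turn":[0,0,0],"hand":0},
  {"delta_pos":[0,0,0],"turn":[0,0,0],"hand":0},
])

```text
t: 18.8
position: [0.5153, -0.0885, 0.0558]
orientation: [-179.7, 0.2, 10.3]
contact_force: [-2.0, 9.3, -0.0]
finger_gap: 0.093
finger_force: 48.8
```

Call:
carry_out([
  {"delta_pos":[0,0,0],"turn":[0,0,0],"hand":0},
  {"delta_pos":[0,0,0],"turn":[0,0,0],"hand":0},
  {"delta_pos":[0,0,0],"turn":[0,0,0],"hand":0},
  {"delta_pos":[0,0,0],"turn":[0,0,0],"hand":0},
  {"delta_pos":[0,0,0],"turn":[0,0,0],"hand":0},
])

```text
t: 19.3
position: [0.5154, -0.0885, 0.0558]
orientation: [-179.7, 0.2, 10.3]
contact_force: [-1.9, 8.9, -0.6]
finger_gap: 0.092
finger_force: 48.8
```

Call:
carry_out([
  {"delta_pos":[0,0,0],"turn":[0,0,0],"hand":0},
  {"delta_pos":[0,0,0],"turn":[0,0,0],"hand":0},
  {"delta_pos":[0,0,0],"turn":[0,0,0],"hand":0},
  {"delta_pos":[0,0,0],"turn":[0,0,0],"hand":0},
  {"delta_pos":[0,0,0],"turn":[0,0,0],"hand":0},
])

```text
t: 19.8
position: [0.5154, -0.0885, 0.0558]
orientation: [-179.7, 0.2, 10.3]
contact_force: [-1.5, 9.8, -1.4]
finger_gap: 0.097
finger_force: 48.8
```

Call:
carry_out([
  {"delta_pos":[-0.018,0.098,0],"turn":[0,0,0],"hand":0},
  {"delta_pos":[-0.018,0.098,0],"turn":[0,0,0],"hand":0},
  {"delta_pos":[-0.018,0.098,0],"turn":[0,0,0],"hand":0},
  {"delta_pos":[-0.018,0.098,0],"turn":[0,0,0],"hand":0},
  {"delta_pos":[-0.018,0.098,0],"turn":[0,0,0],"hand":0},
])

```text
t: 20.3
position: [0.5118, -0.0654, 0.0564]
orientation: [-179.9, 0.1, 10.3]
contact_force: [-0.3, 5.2, -0.5]
finger_gap: 0.095
finger_force: 48.8
```

Call:
carry_out([
  {"delta_pos":[-0.018,0.098,0],"turn":[0,0,0],"hand":0},
  {"delta_pos":[-0.018,0.098,0],"turn":[0,0,0],"hand":0},
  {"delta_pos":[-0.018,0.098,0],"turn":[0,0,0],"hand":0},
  {"delta_pos":[-0.018,0.098,0],"turn":[0,0,0],"hand":0},
  {"delta_pos":[-0.018,0.098,0],"turn":[0,0,0],"hand":0},
])

```text
t: 20.8
position: [0.509, -0.0427, 0.0575]
orientation: [179.9, -0.1, 10.3]
contact_force: [0.1, -1.9, 2.2]
finger_gap: 0.094
finger_force: 49.1
```

Call:
carry_out([
  {"delta_pos":[-0.009,0.049,0],"turn":[0,0,0],"hand":0},
  {"delta_pos":[0,0,0],"turn":[0,0,0],"hand":0},
  {"delta_pos":[0,0,0],"turn":[0,0,0],"hand":0},
  {"delta_pos":[0,0,0],"turn":[0,0,0],"hand":0},
  {"delta_pos":[0,0,0],"turn":[0,0,0],"hand":0},
])

```text
t: 21.3
position: [0.5083, -0.0399, 0.0573]
orientation: [179.9, -0.1, 10.3]
contact_force: [2.3, -1.9, 2.4]
finger_gap: 0.095
finger_force: 49.3
```

It's eased back to zero. I'll centre the slack a little, release, and go back over the case.

Call:
carry_out([
  {"delta_pos":[-0.01,0.06,0],"turn":[0,0,0],"hand":0},
  {"delta_pos":[0,0,0],"turn":[0,0,0],"hand":0},
  {"delta_pos":[0,0,0],"turn":[0,0,0],"hand":0},
  {"delta_pos":[0,0,0],"turn":[0,0,0],"hand":0},
  {"delta_pos":[0,0,0],"turn":[0,0,0],"hand":0},
])

```text
t: 21.8
position: [0.5073, -0.0366, 0.0569]
orientation: [180.0, -0.0, 10.3]
contact_force: [1.4, -2.4, 3.4]
finger_gap: 0.099
finger_force: 49.4
```

Call:
carry_out([
  {"delta_pos":[0,0,0],"turn":[0,0,0],"hand":0.2},
  {"delta_pos":[0,0,0],"turn":[0,0,0],"hand":0.35},
  {"delta_pos":[0,0,0],"turn":[0,0,0],"hand":0.35},
  {"delta_pos":[0,0,0.1],"turn":[0,0,0],"hand":0.35},
  {"delta_pos":[0,0,0.3],"turn":[0,0,0],"hand":0.35},
])

```text
t: 22.3
position: [0.505, -0.0358, 0.0754]
orientation: [-179.9, 0.3, 10.3]
contact_force: [0.4, 0.5, -0.6]
finger_gap: 0.353
finger_force: 0.0
```

Call:
carry_out([
  {"delta_pos":[0,0,0.5],"turn":[0,0,0],"hand":0.35},
  {"delta_pos":[0,0,0.5],"turn":[0,0,0],"hand":0.35},
  {"delta_pos":[0,0,0.5],"turn":[0,0,0],"hand":0.35},
  {"delta_pos":[0,0,0.4],"turn":[0,0,0],"hand":0.35},
  {"delta_pos":[0,0,0],"turn":[0,0,0],"hand":0.5},
])

```text
t: 22.8
position: [0.5093, -0.0369, 0.1753]
orientation: [179.8, -0.4, 10.3]
contact_force: [0.7, 0.1, 0.3]
finger_gap: 0.49
finger_force: 0.0
```

Call:
carry_out([
  {"delta_pos":[-0.02,0.12,0],"turn":[0,0,0.9],"hand":0.7},
  {"delta_pos":[-0.02,0.12,0],"turn":[0,0,0.9],"hand":0.7},
  {"delta_pos":[-0.02,0.12,0],"turn":[0,0,0.9],"hand":0.7},
  {"delta_pos":[-0.02,0.12,0],"turn":[0,0,0.9],"hand":0.7},
  {"delta_pos":[-0.02,0.12,0],"turn":[0,0,0.9],"hand":0.7},
])

```text
t: 23.3
position: [0.5008, -0.006, 0.1702]
orientation: [-179.9, 0.1, 33.0]
contact_force: [0.5, 0.1, -0.8]
finger_gap: 0.704
finger_force: 0.0
```

Call:
carry_out([
  {"delta_pos":[-0.02,0.12,0],"turn":[0,0,0.9],"hand":0.7},
  {"delta_pos":[-0.02,0.12,0],"turn":[0,0,0.9],"hand":0.7},
  {"delta_pos":[-0.02,0.12,0],"turn":[0,0,0.9],"hand":0.7},
  {"delta_pos":[-0.02,0.12,0],"turn":[0,0,0.9],"hand":0.7},
  {"delta_pos":[-0.02,0.12,0],"turn":[0,0,0.9],"hand":0.7},
])

```text
t: 23.8
position: [0.4958, 0.024, 0.1701]
orientation: [-179.8, 0.1, 55.5]
contact_force: [-0.5, -0.7, -0.4]
finger_gap: 0.698
finger_force: 0.0
```

Call:
carry_out([
  {"delta_pos":[-0.02,0.12,0],"turn":[0,0,0.9],"hand":0.7},
  {"delta_pos":[-0.02,0.12,0],"turn":[0,0,0.9],"hand":0.7},
  {"delta_pos":[-0.02,0.12,0],"turn":[0,0,0.9],"hand":0.7},
  {"delta_pos":[-0.02,0.12,0],"turn":[0,0,0.9],"hand":0.7},
  {"delta_pos":[-0.02,0.12,0],"turn":[0,0,0.9],"hand":0.7},
])

```text
t: 24.3
position: [0.4908, 0.0539, 0.1702]
orientation: [-179.8, 0.0, 78.0]
contact_force: [-0.1, -0.5, 0.4]
finger_gap: 0.7
finger_force: 0.0
```

Call:
carry_out([
  {"delta_pos":[-0.03,0.12,0],"turn":[0,0,0.9],"hand":0.7},
  {"delta_pos":[-0.03,0.12,0],"turn":[0,0,0.9],"hand":0.7},
  {"delta_pos":[-0.03,0.12,0],"turn":[0,0,0.9],"hand":0.7},
  {"delta_pos":[-0.03,0.12,0],"turn":[0,0,0.9],"hand":0.7},
  {"delta_pos":[-0.02,0.12,0],"turn":[0,0,0.9],"hand":0.7},
])

```text
t: 24.8
position: [0.4837, 0.0839, 0.1702]
orientation: [-179.8, -0.0, 100.5]
contact_force: [-0.0, -0.1, 0.1]
finger_gap: 0.703
finger_force: 0.0
```

Call:
carry_out([
  {"delta_pos":[0,0,0],"turn":[0,0,0],"hand":0.7},
  {"delta_pos":[0,0,0],"turn":[0,0,0],"hand":0.7},
  {"delta_pos":[0,0,0],"turn":[0,0,0],"hand":0.7},
  {"delta_pos":[0,0,0],"turn":[0,0,0],"hand":0.7},
  {"delta_pos":[0,0,0],"turn":[0,0,0],"hand":0.7},
])

```text
t: 25.3
position: [0.485, 0.0833, 0.1717]
orientation: [180.0, 0.0, 100.3]
contact_force: [-0.4, -0.1, 0.3]
finger_gap: 0.698
finger_force: 0.0
```

```bash
python3 - <<'E'
from g import *
s,f,c,l,st=legs();print(s["t"],s["position"],s["orientation"])
g=f["image"].min(2)
a,b=ray(c,311,172,.064),ray(c,311,330,.064)
# dark slot / end caps: columns profile at mid scale row and axial profile
o=np.array([.4881,.0712,.064]);u=np.array([-.179,.984,0]);v=np.array([-.984,-.179,0])
print("axial",[(k,int(g[tuple(proj(c,o+u*k*.001+v*.011).astype(int)[::-1])])) for k in range(-74,70,2)])
print("lat@x=-45",[(k,int(g[tuple(proj(c,o-u*.045+v*k*.001).astype(int)[::-1])])) for k in range(-24,25,1)])
print("lat@x=+45",[(k,int(g[tuple(proj(c,o+u*.045+v*k*.001).astype(int)[::-1])])) for k in range(-24,25,1)])
print("slot",[(k,int(g[tuple(proj(c,o+u*k*.001+v*.0005).astype(int)[::-1])])) for k in range(-36,40,2)])
cv2.imwrite("pics/h.png",f["image"])
E
```

```text
25.3 [0.48502064 0.08333188 0.17174367] [1.79999646e+02 3.95708484e-04 1.00287551e+02]
axial [(-74, 58), (-72, 58), (-70, 60), (-68, 61), (-66, 62), (-64, 63), (-62, 67), (-60, 84), (-58, 214), (-56, 225), (-54, 225), (-52, 225), (-50, 225), (-48, 226), (-46, 226), (-44, 228), (-42, 230), (-40, 231), (-38, 232), (-36, 232), (-34, 232), (-32, 233), (-30, 231), (-28, 153), (-26, 233), (-24, 232), (-22, 232), (-20, 231), (-18, 230), (-16, 230), (-14, 230), (-12, 230), (-10, 230), (-8, 230), (-6, 231), (-4, 206), (-2, 196), (0, 232), (2, 233), (4, 232), (6, 233), (8, 232), (10, 232), (12, 231), (14, 231), (16, 231), (18, 231), (20, 231), (22, 107), (24, 233), (26, 234), (28, 234), (30, 233), (32, 232), (34, 232), (36, 232), (38, 232), (40, 232), (42, 232), (44, 232), (46, 232), (48, 231), (50, 229), (52, 228), (54, 226), (56, 89), (58, 89), (60, 88), (62, 84), (64, 174), (66, 231), (68, 231)]
lat@x=-45 [(-24, 69), (-23, 69), (-22, 69), (-21, 70), (-20, 70), (-19, 70), (-18, 70), (-17, 71), (-16, 117), (-15, 182), (-14, 219), (-13, 227), (-12, 227), (-11, 226), (-10, 227), (-9, 228), (-8,
[... 595 characters left out ...]
), (-3, 235), (-2, 235), (-1, 235), (0, 235), (1, 234), (2, 234), (3, 234), (4, 234), (5, 234), (6, 234), (7, 233), (8, 233), (9, 232), (10, 232), (11, 232), (12, 232), (13, 231), (14, 227), (15, 188), (16, 197), (17, 230), (18, 230), (19, 229), (20, 228), (21, 226), (22, 226), (23, 227), (24, 229)]
slot [(-36, 230), (-34, 203), (-32, 84), (-30, 102), (-28, 113), (-26, 81), (-24, 80), (-22, 81), (-20, 82), (-18, 83), (-16, 82), (-14, 82), (-12, 82), (-10, 83), (-8, 84), (-6, 84), (-4, 84), (-2, 85), (0, 85), (2, 84), (4, 86), (6, 86), (8, 86), (10, 86), (12, 87), (14, 87), (16, 87), (18, 87), (20, 87), (22, 88), (24, 89), (26, 89), (28, 89), (30, 89), (32, 88), (34, 90), (36, 90), (38, 230)]
```

The gauge origin is confirmed at (0.488, 0.071): the 0, 5 and 10 N lines fall at -28, -3 and +22 mm. The pointer is at zero. I'll descend and grip the case.

Call:
carry_out([
  {"delta_pos":[0.02,0,-0.5],"turn":[0,0,0],"hand":0.7},
  {"delta_pos":[0,0,-0.6],"turn":[0,0,0],"hand":0.7},
  {"delta_pos":[0,0,-0.5],"turn":[0,0,0],"hand":0.7},
  {"delta_pos":[0,0,-0.3],"turn":[0,0,0],"hand":0.7},
  {"delta_pos":[0,0,-0.08],"turn":[0,0,0],"hand":0.7},
], force=60)

```text
t: 25.85
position: [0.4842, 0.0834, 0.0708]
orientation: [-179.8, -0.0, 100.3]
contact_force: [-0.9, -0.7, -0.5]
finger_gap: 0.701
finger_force: 0.0
```

Call:
carry_out([
  {"delta_pos":[0,0,0],"turn":[0,0,0],"hand":0.7},
  {"delta_pos":[0,0,0],"turn":[0,0,0],"hand":0.5},
  {"delta_pos":[0,0,0],"turn":[0,0,0],"hand":0.2},
  {"delta_pos":[0,0,0],"turn":[0,0,0],"hand":0},
  {"delta_pos":[0,0,0],"turn":[0,0,0],"hand":0},
])

```text
t: 26.35
position: [0.4874, 0.0836, 0.0743]
orientation: [179.8, 0.0, 100.3]
contact_force: [-0.6, 0.5, 5.8]
finger_gap: 0.35
finger_force: 61.5
```

Call:
carry_out([
  {"delta_pos":[0,0,0],"turn":[0,0,0],"hand":0},
  {"delta_pos":[0,0,0],"turn":[0,0,0],"hand":0},
  {"delta_pos":[0,0,0],"turn":[0,0,0],"hand":0},
  {"delta_pos":[0,0,0],"turn":[0,0,0],"hand":0},
  {"delta_pos":[0,0,0],"turn":[0,0,0],"hand":0},
])

```text
t: 26.85
position: [0.4874, 0.0836, 0.0743]
orientation: [179.8, 0.0, 100.3]
contact_force: [-1.8, 0.6, 5.9]
finger_gap: 0.354
finger_force: 61.6
```

It's gripped again. I'll lift straight up to unhook, then move to a viewing pose behind the stand.

Call:
carry_out([
  {"delta_pos":[0,0,0.15],"turn":[0,0,0],"hand":0},
  {"delta_pos":[0,0,0.45],"turn":[0,0,0],"hand":0},
  {"delta_pos":[0,0,0.6],"turn":[0,0,0],"hand":0},
  {"delta_pos":[0,0,0.7],"turn":[0,0,0],"hand":0},
  {"delta_pos":[0,0,0.5],"turn":[0,0,0],"hand":0},
])

```text
t: 27.35
position: [0.4861, 0.0836, 0.1948]
orientation: [179.9, 0.0, 100.3]
contact_force: [0.5, 0.0, -1.8]
finger_gap: 0.354
finger_force: 60.8
```

Call:
carry_out([
  {"delta_pos":[0.3,-0.61,0],"turn":[0,0,-0.48],"hand":0},
  {"delta_pos":[0.3,-0.61,0],"turn":[0,0,-0.48],"hand":0},
  {"delta_pos":[0.3,-0.61,0],"turn":[0,0,-0.48],"hand":0},
  {"delta_pos":[0.3,-0.61,0],"turn":[0,0,-0.48],"hand":0},
  {"delta_pos":[0.3,-0.61,0],"turn":[0,0,-0.48],"hand":0},
])

```text
t: 27.85
position: [0.5608, -0.07, 0.1925]
orientation: [-179.9, -0.0, 88.2]
contact_force: [-0.1, 0.1, -2.1]
finger_gap: 0.358
finger_force: 60.7
```

Call:
carry_out([
  {"delta_pos":[0.3,-0.61,0],"turn":[0,0,-0.48],"hand":0},
  {"delta_pos":[0.3,-0.61,0],"turn":[0,0,-0.48],"hand":0},
  {"delta_pos":[0.3,-0.61,0],"turn":[0,0,-0.48],"hand":0},
  {"delta_pos":[0.3,-0.61,0],"turn":[0,0,-0.48],"hand":0},
  {"delta_pos":[0.3,-0.61,0],"turn":[0,0,-0.48],"hand":0},
])

```text
t: 28.35
position: [0.6358, -0.2224, 0.1922]
orientation: [-179.9, -0.0, 76.2]
contact_force: [0.4, -0.2, -1.4]
finger_gap: 0.357
finger_force: 60.7
```

Call:
carry_out([
  {"delta_pos":[0,0,0],"turn":[0,0,0],"hand":0},
  {"delta_pos":[0,0,0],"turn":[0,0,0],"hand":0},
  {"delta_pos":[0,0,0],"turn":[0,0,0],"hand":0},
  {"delta_pos":[0,0,0],"turn":[0,0,0],"hand":0},
  {"delta_pos":[0,0,0],"turn":[0,0,0],"hand":0},
])

```text
t: 28.85
position: [0.6357, -0.2203, 0.1929]
orientation: [-180.0, -0.0, 76.4]
contact_force: [-0.1, -0.5, -2.2]
finger_gap: 0.35
finger_force: 60.8
```

```bash
python3 - <<'E'
from g import *
import pickle
s=read_state();f=grab_frame("wrist");pickle.dump((s,f),open("i.pkl","wb"));c=wcam(f,s)
print(s["t"],s["position"],s["orientation"])
cv2.imwrite("pics/i.png",f["image"])
x=np.array([.24,.971,0]);y=np.array([-.971,.24,0])
o=np.array([.663,-.1157,0]);
for a in(1,-1):
    for b in(1,-1):print(a,b,proj(c,o+x*.055*a+y*.035*b+[0,0,.006]).round(1))
E
```

```text
28.85 [ 0.63572241 -0.22029582  0.19291108] [-1.79982809e+02 -1.16442933e-02  7.64076188e+01]
1 1 [274.5  10.3]
1 -1 [365.7  10.8]
-1 1 [278.3 157.1]
-1 -1 [360.1 157.5]
```

View pics/i.png

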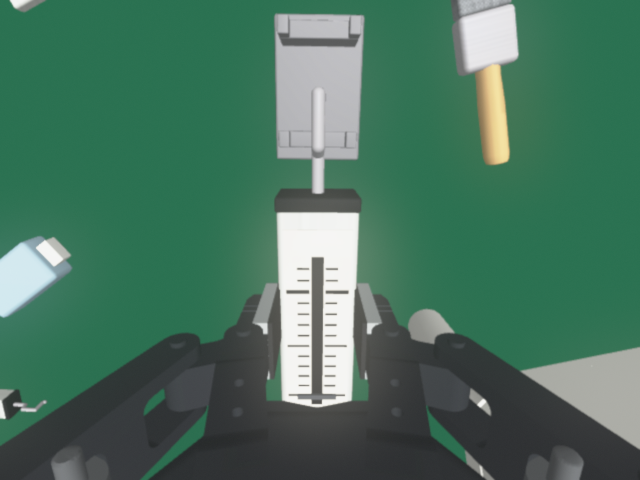

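The stand's foot has corners at about (276,15), (363,15), (277,158) and (359,158). The held gauge is in line, with its 10 N line at row 292, 0 N line at row 397, and pointer at zero. I'll convert to the move.

```bash
python3 - <<'E'
from g import *
import pickle
s,f=pickle.load(open("i.pkl","rb"));c=wcam(f,s)
C=[ray(c,*p,.006)[:2] for p in((275.5,15),(363,15),(277,158),(359,158))]
print("sizes",[np.hypot(*(C[a]-C[b])) for a,b in((0,1),(2,3),(0,2),(1,3))])
d=(C[0]+C[1]-C[2]-C[3])/2;print("yaw",np.degrees(np.arctan2(d[1],d[0])),"cen",np.mean(C,0))
# refine far edge by mask
g=f["image"];m=((g.max(2).astype(int)-g.min(2))<40).astype(np.uint8);m[170:]=0;m[:,:250]=0;m[:,400:]=0
ct=max(cv2.findContours(m,0,2)[0],key=cv2.contourArea);print(cv2.boundingRect(ct))
W=np.array([ray(c,*p[0],.006)[:2] for p in ct],np.float32);print(cv2.minAreaRect(W))
t=np.radians(s["orientation"][2]);x=np.array([np.cos(t),np.sin(t)]);n=np.array([-x[1],x[0]])
for p,k in(((317,292),22),((317,397),-28)):
    q=ray(c,*p,.1826)[:2]-s["position"][:2];print("gauge origin in tool",q@x*1e3-k,q@n*1e3)
E
```

```text
sizes [np.float64(0.06740573964507691), np.float64(0.07019085270853134), np.float64(0.10761842563789817), np.float64(0.10758673885186984)]
yaw 75.90510488637102 cen [ 0.66176083 -0.11724762]
(274, 13, 91, 157)
((0.6601942777633667, -0.12116118520498276), (0.11794520914554596, 0.0703975260257721), 75.58389282226562)
gauge origin in tool -12.342231381780357 0.2752106427030081
gauge origin in tool -13.568762950504826 0.30673496693272784
```

Call:
carry_out([
  {"delta_pos":[0.118,0.46,0],"turn":[0,0,-0.1],"hand":0},
  {"delta_pos":[0.118,0.46,0],"turn":[0,0,0],"hand":0},
  {"delta_pos":[0.118,0.46,0],"turn":[0,0,0],"hand":0},
  {"delta_pos":[0.117,0.47,0],"turn":[0,0,0],"hand":0},
  {"delta_pos":[0.117,0.47,0],"turn":[0,0,0],"hand":0},
])

```text
t: 29.4
position: [0.6654, -0.1041, 0.193]
orientation: [180.0, -0.0, 75.9]
contact_force: [-0.8, 0.2, -1.1]
finger_gap: 0.354
finger_force: 60.8
```

Call:
carry_out([
  {"delta_pos":[0,0,0],"turn":[0,0,0],"hand":0},
  {"delta_pos":[0,0,-0.6],"turn":[0,0,0],"hand":0},
  {"delta_pos":[0,0,-0.6],"turn":[0,0,0],"hand":0},
  {"delta_pos":[0,0,-0.5],"turn":[0,0,0],"hand":0},
  {"delta_pos":[0,0,-0.3],"turn":[0,0,0],"hand":0},
])

```text
t: 29.9
position: [0.6636, -0.1053, 0.0901]
orientation: [-179.8, 0.0, 75.8]
contact_force: [0.3, 0.8, -2.9]
finger_gap: 0.356
finger_force: 60.7
```

Call:
carry_out([
  {"delta_pos":[0,0,0],"turn":[0,0,0],"hand":0},
  {"delta_pos":[0,0,0],"turn":[0,0,0],"hand":0},
  {"delta_pos":[0,0,0],"turn":[0,0,0],"hand":0},
  {"delta_pos":[0,0,0],"turn":[0,0,0],"hand":0},
  {"delta_pos":[0,0,0],"turn":[0,0,0],"hand":0},
])

```text
t: 30.4
position: [0.6663, -0.1057, 0.0943]
orientation: [179.9, 0.0, 75.8]
contact_force: [-0.2, 0.3, -1.7]
finger_gap: 0.354
finger_force: 60.7
```

Call:
carry_out([
  {"delta_pos":[-0.024,0.02,-0.1],"turn":[0,0,0],"hand":0},
  {"delta_pos":[0,0,-0.15],"turn":[0,0,0],"hand":0},
  {"delta_pos":[0,0,-0.15],"turn":[0,0,0],"hand":0},
  {"delta_pos":[0,0,-0.1],"turn":[0,0,0],"hand":0},
  {"delta_pos":[0,0,0],"turn":[0,0,0],"hand":0},
])

```text
t: 30.9
position: [0.6629, -0.1041, 0.0658]
orientation: [-179.8, -0.0, 75.8]
contact_force: [-0.6, -0.5, -2.7]
finger_gap: 0.351
finger_force: 60.7
```

Call:
carry_out([
  {"delta_pos":[0,0,-0.06],"turn":[0,0,0],"hand":0},
  {"delta_pos":[0,0,0],"turn":[0,0,0],"hand":0},
  {"delta_pos":[0,0,0],"turn":[0,0,0],"hand":0},
  {"delta_pos":[0,0,0],"turn":[0,0,0],"hand":0},
  {"delta_pos":[0,0,0],"turn":[0,0,0],"hand":0},
])

```text
t: 31.4
position: [0.6642, -0.1045, 0.065]
orientation: [180.0, 0.0, 75.8]
contact_force: [0.4, 0.1, -0.9]
finger_gap: 0.354
finger_force: 60.8
```

Call:
carry_out([
  {"delta_pos":[0,0,-0.03],"turn":[0,0,0],"hand":0},
  {"delta_pos":[0,0,0],"turn":[0,0,0],"hand":0},
  {"delta_pos":[0,0,0],"turn":[0,0,0],"hand":0},
  {"delta_pos":[0,0,0],"turn":[0,0,0],"hand":0},
  {"delta_pos":[0,0,0],"turn":[0,0,0],"hand":0},
])

```text
t: 31.9
position: [0.6645, -0.1045, 0.0644]
orientation: [180.0, 0.0, 75.8]
contact_force: [-2.0, 0.3, 5.9]
finger_gap: 0.354
finger_force: 61.6
```

It's seated at z = 0.0644 against an expected 0.0643. I'll release and retreat.

Call:
carry_out([
  {"delta_pos":[0,0,0],"turn":[0,0,0],"hand":0.4},
  {"delta_pos":[0,0,0],"turn":[0,0,0],"hand":0.6},
  {"delta_pos":[0,0,0],"turn":[0,0,0],"hand":0.7},
  {"delta_pos":[0,0,0],"turn":[0,0,0],"hand":0.7},
  {"delta_pos":[0,0,0.1],"turn":[0,0,0],"hand":0.7},
])

```text
t: 32.4
position: [0.6633, -0.1042, 0.0673]
orientation: [-179.9, -0.0, 75.8]
contact_force: [-0.9, -0.5, 0.1]
finger_gap: 0.702
finger_force: 0.0
```

Call:
carry_out([
  {"delta_pos":[0,0,0.4],"turn":[0,0,0],"hand":0.7},
  {"delta_pos":[0,0,0.6],"turn":[0,0,0],"hand":0.7},
  {"delta_pos":[0,0,0.7],"turn":[0,0,0],"hand":0.7},
  {"delta_pos":[0,0,0.6],"turn":[0,0,0],"hand":0.7},
  {"delta_pos":[0,0,0.2],"turn":[0,0,0],"hand":0.7},
])

```text
t: 32.9
position: [0.6666, -0.1051, 0.1985]
orientation: [179.5, 0.0, 75.8]
contact_force: [0.7, -0.0, 0.2]
finger_gap: 0.701
finger_force: 0.0
```

Call:
carry_out([
  {"delta_pos":[0,0,0],"turn":[0,0,0],"hand":0.7},
  {"delta_pos":[0,0,0],"turn":[0,0,0],"hand":0.7},
  {"delta_pos":[0,0,0],"turn":[0,0,0],"hand":0.7},
  {"delta_pos":[0,0,0],"turn":[0,0,0],"hand":0.7},
  {"delta_pos":[0,0,0],"turn":[0,0,0],"hand":0.7},
])

```text
t: 33.4
position: [0.6634, -0.1043, 0.1916]
orientation: [-179.8, -0.0, 75.8]
contact_force: [-0.1, 0.5, -0.1]
finger_gap: 0.701
finger_force: 0.0
```

```bash
python3 - <<'E'
from g import *
s=read_state();f=grab_frame("wrist");c=wcam(f,s);print(s["t"],s["position"])
g=f["image"].min(2)
o=np.array([.662,-.1165,.054]);t=np.radians(75.9);u=np.array([np.cos(t),np.sin(t),0]);v=np.array([-u[1],u[0],0])
S=lambda p:int(g[tuple(proj(c,p).astype(int)[::-1])])
print("axial",[(k,S(o+u*k*.001+v*.011)) for k in range(-70,72,2)])
for a in(-.045,.048):print("lat",a,[(k,S(o+u*a+v*k*.001)) for k in range(-24,25)])
E
```

```text
33.4 [ 0.66343225 -0.10425608  0.19157977]
axial [(-70, 59), (-68, 60), (-66, 61), (-64, 63), (-62, 67), (-60, 78), (-58, 204), (-56, 229), (-54, 229), (-52, 230), (-50, 229), (-48, 230), (-46, 230), (-44, 233), (-42, 234), (-40, 235), (-38, 235), (-36, 236), (-34, 236), (-32, 237), (-30, 235), (-28, 172), (-26, 236), (-24, 236), (-22, 235), (-20, 234), (-18, 234), (-16, 234), (-14, 233), (-12, 234), (-10, 234), (-8, 234), (-6, 235), (-4, 213), (-2, 213), (0, 236), (2, 236), (4, 236), (6, 236), (8, 235), (10, 235), (12, 235), (14, 234), (16, 234), (18, 235), (20, 234), (22, 139), (24, 235), (26, 237), (28, 237), (30, 236), (32, 235), (34, 235), (36, 234), (38, 234), (40, 235), (42, 235), (44, 234), (46, 234), (48, 233), (50, 232), (52, 231), (54, 228), (56, 71), (58, 69), (60, 64), (62, 57), (64, 58), (66, 57), (68, 55), (70, 55)]
lat -0.045 [(-24, 64), (-23, 65), (-22, 66), (-21, 67), (-20, 66), (-19, 67), (-18, 67), (-17, 67), (-16, 81), (-15, 148), (-14, 213), (-13, 231), (-12, 232), (-11, 232), (-10, 232), (-9, 233), (-8, 233), (-7, 232), (-6, 232), (-5, 232), (-4, 233), (-3, 232), (-2, 232), (-1, 231), (0, 231), (1, 230), (2, 231), (3, 231), (4, 232), (5, 234), (6, 234), (7, 233), (8, 229), (9, 229), (10, 230), (11, 230), (12, 231), (13, 230), (14, 229), (15, 225), (16, 213), (17, 89), (18, 66), (19, 65), (20, 64), (21, 64), (22, 64), (23, 63), (24, 63)]
lat 0.048 [(-24, 120), (-23, 108), (-22, 107), (-21, 107), (-20, 107), (-19, 107), (-18, 108), (-17, 108), (-16, 153), (-15, 210), (-14, 234), (-13, 235), (-12, 235), (-11, 235), (-10, 235), (-9, 235), (-8, 235), (-7, 235), (-6, 235), (-5, 235), (-4, 235), (-3, 235), (-2, 235), (-1, 235), (0, 231), (1, 230), (2, 230), (3, 230), (4, 230), (5, 231), (6, 229), (7, 228), (8, 228), (9, 233), (10, 233), (11, 233), (12, 234), (13, 233), (14, 228), (15, 213), (16, 170), (17, 104), (18, 104), (19, 105), (20, 104), (21, 105), (22, 104), (23, 104), (24, 104)]
```

The gauge lies within 1 mm of the seat, aligned and at saddle height. I'm handing the job in.

```bash
python3 -c "
from workcell import env
print(env.finish_job())"
```

```text
the job is handed in; nothing more can be done
None
```

I hooked the balance on, let it go, pulled it to about 9.7 N, held it there over two seconds, eased it back to zero, and put it away level in its stand, within about 1 mm of the seat by my measurement. The job is handed in at about 33 s of the 72 s allowed, but the hand-in gave no verdict, and I did not re-measure the other things on the bench afterwards.

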